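Free the stuck shellac sticks and lay the hand-rest bar

ROBOT

A 6-joint arm with a two-finger parallel gripper is mounted at the origin on the work surface. World frame = base frame: x ahead of the robot, y to its left, z up, the work surface at z = 0. Lengths are in mm, angles in rad, forces in N, time in s.
With the tool pointing down it reaches from about 275 to 750 mm from the base axis. Payload 10.2 kg.
Tool frame: the origin (TCP) lies midway between the tips of the shut fingers; the grasp point (between the pads) lies 19 mm behind it; z points along the fingers, y is the line along which they close (so a half turn about z gives the same grasp; the last joint's range is limited). The gripper opens to 85 mm and grips with 20 to 120 N. Pads are 22 mm wide; open, the fingers measure 114 mm over their backs; the gripper's body (76 mm by 85 mm) begins 54 mm behind the grasp point. The pads swing forward as they close: fully open they stand 13 mm farther back than shut.
Start: joints at [1.038, 0.313, 1.498, -0, 1.331, -0.223], TCP at [160.069, 500.009, 231.294] pointing down, gripper open.
Joint ranges: [-2.94, 2.94], [-0.97, 2.17], [0.19, 2.56], [-1.23, 4.37], [0.02, 3.11], [-2.88, 2.88]. Speed limits (rad/s): [2.39, 2.39, 3.01, 3.14, 3.14, 3.14].

INTERFACE

Orientations are given as a unit quaternion [w, x, y, z].
In Python, from rig import ctrl gives the robot as it stands.
- The arm moves only by the tool send_rows, never from a script. Its argument "targets" is a list of rows, each an object with "offset": the shift along the world's x, y, z in cm, a list of three; "spin": the turn about the world's z in rad. A call has 1 to 8 rows; each row is the pose to reach, as a shift and turn from the pose commanded when the call began; what a row does not reach only later rows make up. A row lasts 1/12 s, in which the tool goes at most 41.7 mm and 7.16 degrees, less where a joint would pass 70% of its speed; a pose out of reach is approached as far as the arm can. A call with a gripper value outside its range is refused whole. "grip" is the opening, from 0 (shut) to 1 (fully open), set as the call begins (left out, the last holds). The fingers move at their own pace and stop on an object; "squeeze" is the grip in N (left out, the last holds). Time passes only in rows, so rows that repeat a pose let the fingers close. It gives the time, the measured TCP pose, the force, the opening and the grip force at its end, in the units of the state.
- ctrl.sense(): the state, without advancing time (a new reading comes with each control period).
- ctrl.capture(name): name is "side" or "top"; returns (picture, depth): 384x512x3 uint8, red, green, blue; 384x512 float32, mm along the optical axis (not along the pixel's ray), 0 where there is no reading.
- ctrl.calibration(name): a dict with "fx", "fy", "cx", "cy" (pixels), "view" (4x4, takes a point from world to camera coordinates). Camera axes: x right, y down, z forward; pixel columns grow to the right and rows downward; lengths in mm; the calibration is good to about 2 mm. A picture is of the moment at which its call begins. calibration takes no time and is no camera call.
- ctrl.finish_job(): hands the job in; it is judged then, once.
Trained networks look in the newest picture that a camera, given by its name, has taken for a name from the list of things; names that differ only in an ending like _2 or _b are one class to them, and where a whole thing is asked for, a point or a joint stands for the part that bears it (a point fixed in the world has none). Each returns a list of dicts, best first, with "conf" (0 to 1); they miss things now and then, are a little off and sometimes report something else, mostly with a low value. They report only what shows in the picture. A call takes as long as a camera call. They do not tell look-alikes from the thing itself.
- ctrl.search_frame(camera, query): "box" ([left, top, right, bottom] in pixels, round what is visible of it).
- ctrl.place_of(camera, query): "uv" ([column, row] in pixels: a listed point, or the origin of a listed thing).
The state is a dict: "time_s": time; "joints": joint angles; "dq": joint speeds; "tau": joint torques, N m; "eef_pos": TCP position; "ee_rot": TCP orientation; "force": force on the tool from outside, world axes, zero at the start; "wrist_torque": the same for the moment, N m; "grip_width": opening from 0.0 (shut) to 1.0 (fully open); "grip_force": force on a finger pad.
Only numpy, scipy, OpenCV 4.12 (cv2) and the standard library are available. Lean on these libraries where they do the work, as an engineer would, in place of code of your own. Each camera call takes 0.05 s, during which the arm holds its last target. There are 200 camera calls.

TASK

Get the spring clip holder ready for the next setting job: the shellac sticks in it are stuck fast, so work each one out by twisting it back and forth while pulling gently, without lifting the clip block off its base, and put all the sticks wholly inside the wooden tray. Then lay the loose hand-rest bar across the holder's two end posts, resting level in both saddles with about as much sticking out at either end. Leave the dish, ring clamp and pusher alone.

Things in the scene. Friction and masses are not known exactly. Their poses are not given: they have to be found in the camera images.
- holder: Spring clip holder: fixed chrome base plate 90 x 280 x 12 mm, long along its own y, origin at the centre of its underside (on the bench). A fixed post 14 mm thick in y stands at each end, centred at y = +118 and -118 mm. Between the posts a clip block with four clips in a row along y rides up and down.
- rest (a point): Midway between the two posts' saddles, at the height of the saddle floors (55 mm above the bench), on the holder's centre line; axes as the holder. Each post's top is a saddle 30 mm wide in x, between two lugs that rise 12 mm more (to 67 mm).
- clipblock (a joint): Lift (m) of the clip block: 0 = down on the base, stops at 0.015. Steel block 50 x 205 mm, top 45 mm above the bench, about 0.9 to 1.1 kg, held down by its weight alone: pulling a stuck stick straight up with 9 to 12 N lifts the block instead of freeing the stick (that would take some 28 to 40 N).
- block_top (a point): Centre of the clip block's top face; rises with the block.
- tray: Fixed open wooden tray, 190 (its x) x 170 (its y) x 30 mm high, walls and floor 5 mm, origin at the centre of its underside.
- bar: Loose hand-rest bar of plain wood, square section 20 x 20 mm, 280 mm long along its own y axis, 90 g; origin at the centre of its underside. Starts flat on the bench.
- bar_mid (a point): Centre of the bar (10 mm above its underside).
- clip1 (a point): Floor of clip 1 on the clip's axis, 32 mm above the bench, at y = -72 mm of the holder. Sprung jaws in front and behind (x) press hard on the stick's round shank, which stands 13 mm deep in the block. May be empty from the start.
- stick1: Shellac stick 1 (may be absent), 35 g, 84 mm long, stuck upright in clip 1, yaw within 0.35 rad of the holder's. Origin at the centre of its foot, z towards its ring. 0-20 mm: round wooden shank, diameter 18; 20-60 mm: black square handle 20 x 20, faces across x and y; 60-66 mm: black cap, diameter 18; above it a silver ring 19 mm wide in x, 3 thick in y.
- stick1_top (a point): Top of the ring of stick 1, on its axis, 84 mm from its foot. The stick is held by friction: while it is turned about its axis (0.25 to 0.4 N m) a light pull draws it up; rising 2 to 2.5 mm for each 1.2 rad turned, to and fro, keeps the block down. It is free once raised about 14 mm.
- clip2 (a point): Floor of clip 2 on the clip's axis, 32 mm above the bench, at y = -24 mm of the holder. Sprung jaws in front and behind (x) press hard on the stick's round shank, which stands 13 mm deep in the block. May be empty from the start.
- stick2: Shellac stick 2 (may be absent), 35 g, 84 mm long, stuck upright in clip 2, yaw within 0.35 rad of the holder's. Origin at the centre of its foot, z towards its ring. 0-20 mm: round wooden shank, diameter 18; 20-60 mm: black square handle 20 x 20, faces across x and y; 60-66 mm: black cap, diameter 18; above it a silver ring 19 mm wide in x, 3 thick in y.
- stick2_top (a point): Top of the ring of stick 2, on its axis, 84 mm from its foot. The stick is held by friction: while it is turned about its axis (0.25 to 0.4 N m) a light pull draws it up; rising 2 to 2.5 mm for each 1.2 rad turned, to and fro, keeps the block down. It is free once raised about 14 mm.
- clip3 (a point): Floor of clip 3 on the clip's axis, 32 mm above the bench, at y = 24 mm of the holder. Sprung jaws in front and behind (x) press hard on the stick's round shank, which stands 13 mm deep in the block. May be empty from the start.
- stick3: Shellac stick 3 (may be absent), 35 g, 84 mm long, stuck upright in clip 3, yaw within 0.35 rad of the holder's. Origin at the centre of its foot, z towards its ring. 0-20 mm: round wooden shank, diameter 18; 20-60 mm: black square handle 20 x 20, faces across x and y; 60-66 mm: black cap, diameter 18; above it a silver ring 19 mm wide in x, 3 thick in y.
- stick3_top (a point): Top of the ring of stick 3, on its axis, 84 mm from its foot. The stick is held by friction: while it is turned about its axis (0.25 to 0.4 N m) a light pull draws it up; rising 2 to 2.5 mm for each 1.2 rad turned, to and fro, keeps the block down. It is free once raised about 14 mm.
- clip4 (a point): Floor of clip 4 on the clip's axis, 32 mm above the bench, at y = 72 mm of the holder. Sprung jaws in front and behind (x) press hard on the stick's round shank, which stands 13 mm deep in the block. May be empty from the start.
- stick4: Shellac stick 4 (may be absent), 35 g, 84 mm long, stuck upright in clip 4, yaw within 0.35 rad of the holder's. Origin at the centre of its foot, z towards its ring. 0-20 mm: round wooden shank, diameter 18; 20-60 mm: black square handle 20 x 20, faces across x and y; 60-66 mm: black cap, diameter 18; above it a silver ring 19 mm wide in x, 3 thick in y.
- stick4_top (a point): Top of the ring of stick 4, on its axis, 84 mm from its foot. The stick is held by friction: while it is turned about its axis (0.25 to 0.4 N m) a light pull draws it up; rising 2 to 2.5 mm for each 1.2 rad turned, to and fro, keeps the block down. It is free once raised about 14 mm.
- dish: Bystander: white porcelain dish of amethysts, 90 mm wide, 22 mm high, origin under its centre.
- ringclamp: Bystander: wooden ring clamp with wedge, about 40 x 140 x 24 mm, lying flat along its y, origin under its middle.
- pusher: Bystander: prong pusher with a wooden handle, 100 mm long along its x, 22 mm thick, lying flat, origin under its middle.
Mind the look-alikes: they are no part of the job. What is shaped like the stick3 but yellow is not meant.

How it is judged (in metres and radians):
On the way, in this order (a step that is already met when the one before it is completed fails the run):
1. every stick is out of its clip ((z of stick1 in the frame of clip1 above 0.016 m or horizontal distance between stick1 and clip1 above 0.03 m) and (z of stick2 in the frame of clip2 above 0.016 m or horizontal distance between stick2 and clip2 above 0.03 m) and (z of stick3 in the frame of clip3 above 0.016 m or horizontal distance between stick3 and clip3 above 0.03 m) and (z of stick4 in the frame of clip4 above 0.016 m or horizontal distance between stick4 and clip4 above 0.03 m)), for 0.2 s.
2. the bar lies in both saddles (x of bar_mid in the frame of rest between -0.009 and 0.009 m and y of bar_mid in the frame of rest between -0.02 and 0.02 m and z of bar_mid in the frame of rest between 0.006 and 0.014 m and angle between the y axis of bar and the y axis of holder, either way round below 0.09 rad and angle between bar's own y axis and vertical between 1.53 and 1.612 rad), for 0.2 s.
At the end, for the whole second after the job is handed in: Every stick present lies or stands with both its ends inside the tray; the bar rests level in both saddles, centred within 20 mm along its length, and all is at rest with the clip block down (all of step 2 and x of stick1 in the frame of tray between -0.094 and 0.094 m and y of stick1 in the frame of tray between -0.084 and 0.084 m and z of each of stick1, stick2, stick3, stick4 in the frame of tray below 0.05 m and x of stick1_top in the frame of tray between -0.094 and 0.094 m and y of stick1_top in the frame of tray between -0.084 and 0.084 m and z of each of stick1_top, stick2_top, stick3_top, stick4_top in the frame of tray below 0.105 m and x of stick2 in the frame of tray between -0.094 and 0.094 m and y of stick2 in the frame of tray between -0.084 and 0.084 m and x of stick2_top in the frame of tray between -0.094 and 0.094 m and y of stick2_top in the frame of tray between -0.084 and 0.084 m and x of stick3 in the frame of tray between -0.094 and 0.094 m and y of stick3 in the frame of tray between -0.084 and 0.084 m and x of stick3_top in the frame of tray between -0.094 and 0.094 m and y of stick3_top in the frame of tray between -0.084 and 0.084 m and x of stick4 in the frame of tray between -0.094 and 0.094 m and y of stick4 in the frame of tray between -0.084 and 0.084 m and x of stick4_top in the frame of tray between -0.094 and 0.094 m and y of stick4_top in the frame of tray between -0.084 and 0.084 m and linear speed of each of stick1, stick2, stick3, stick4, bar below 0.03 m/s and value of joint clipblock below 0.002 m); the robot touches nothing.
It fails at once if the clip block is lifted more than 6 mm off its base (value of joint clipblock above 0.006 m).
It fails at once if a bystander (dish, ring clamp, pusher) is moved more than 30 mm (distance of any of dish, ringclamp, pusher from where it was at the start of the episode above 0.03 m).
Of stick1, stick2, stick3, stick4 only 3 to 4 are there at a start; the rules pass over those that are not, and their reading is None.
At some moment in a run one of bar may be knocked a few centimetres aside while the robot is not near it.
Once in a run the grip may slacken for a moment while it holds something.
It also fails if it takes over 210 s, if anything falls off the work surface, if the arm or the gripper's body presses on something with over 40 N, if the wrist force passes 120 N, or if a joint passes its speed limit or range.

## Working session

There is one attempt and no reset: what is moved stays moved. The work goes in short steps, Python scripts to look and compute and a tool call to move; the robot and the scene stay as the last step left them, time stands still between calls to the robot, and variables do not carry over. Pictures are saved under pics/ and viewed, at most 14 in all, crops included, and the job is handed in when it is done.

Besides the shell and the picture viewer there is one more tool, called after "Emit:" by a JSON object that holds its "method" and its "body". send_rows: Moves the arm, as the interface text tells. Its arguments: {"type":"object","properties":{"targets":{"type":"array"},"grip":{"type":"number"},"squeeze":{"type":"number"}},"required":["targets"]}

```bash
ls; mkdir -p pics
python3 - <<'E'
from rig import ctrl
import cv2,numpy as np
for n in("top","side"):
    p,d=ctrl.capture(n); cv2.imwrite(f"pics/{n}0.png",p[:,:,::-1]); np.save(f"{n}_d.npy",d)
    c=ctrl.calibration(n); print(n,c)
    for q in ["holder","block_top","tray","bar_mid","bar","stick1","stick2","stick3","stick4","stick1_top","stick3_top","dish","ringclamp","pusher","rest"]:
        try:r=ctrl.place_of(n,q)
        except Exception as e:r=[];print(q,e)
        print(q,[(np.round(x["uv"]).tolist(),round(x["conf"],2)) for x in r][:6])
print(ctrl.sense())
E
```

```text
pics
top {'fx': 408.29914000921417, 'fy': 408.29914000921417, 'cx': 259.92689778609855, 'cy': 193.48888727864895, 'view': array([[-6.95257105e-03, -9.99971640e-01, -2.89513918e-03,
         4.88881304e+00],
       [-9.90262967e-01,  7.28755827e-03, -1.39018514e-01,
         6.20185061e+02],
       [ 1.39035669e-01,  1.90041303e-03, -9.90285550e-01,
         1.15545015e+03],
       [ 0.00000000e+00,  0.00000000e+00,  0.00000000e+00,
         1.00000000e+00]])}
holder [([258.0, 219.0], 0.79), ([246.0, 159.0], 0.26)]
block_top [([257.0, 214.0], 0.59), ([297.0, 152.0], 0.54), ([256.0, 214.0], 0.52), ([228.0, 213.0], 0.44)]
tray [([362.0, 231.0], 0.92), ([211.0, 170.0], 0.71)]
bar_mid [([162.0, 237.0], 0.61)]
bar [([249.0, 161.0], 0.37)]
stick1 [([265.0, 188.0], 0.63), ([284.0, 217.0], 0.6), ([249.0, 217.0], 0.56), ([241.0, 253.0], 0.53), ([255.0, 217.0], 0.52), ([230.0, 219.0], 0.45)]
stick2 [([265.0, 188.0], 0.63), ([284.0, 217.0], 0.6), ([249.0, 217.0], 0.56), ([241.0, 253.0], 0.53), ([255.0, 217.0], 0.52), ([230.0, 219.0], 0.45)]
stick3 [([265.0, 188.0], 0.63), ([284.0, 217.0], 0.6), 
[... 2186 characters left out ...]
14.0], 0.6)]
{'time_s': 1.6, 'joints': array([ 1.03762663e+00,  3.12908743e-01,  1.49769634e+00,  6.14561458e-07,
        1.33097939e+00, -2.23371828e-01]), 'dq': array([ 0.00109253,  0.00041163, -0.00042573,  0.0007531 , -0.00215656,
       -0.00092083]), 'tau': array([-1.22414793e-03, -4.12161326e+01, -2.59897971e+01, -2.87361190e-04,
        5.65131595e-04, -1.12913551e-06]), 'eef_pos': array([160.05867133, 500.019512  , 231.29107966]), 'ee_rot': array([1.23339850e-06, 1.54280319e-01, 9.88027117e-01, 3.91182010e-06]), 'force': array([-0.71796732, -0.05553584, -0.61027291]), 'wrist_torque': array([-0.01227629,  0.03285508,  0.01275017]), 'grip_force': 0.0, 'grip_width': 0.9970784515937651}
```

View pictures.

```bash
python3 -c "
import cv2
a=cv2.imread('pics/top0.png');cv2.imwrite('pics/top0b.png',cv2.resize(a[110:320,130:430],None,fx=2.6,fy=2.6,interpolation=2))
a=cv2.imread('pics/side0.png');cv2.imwrite('pics/side0b.png',cv2.resize(a[110:370,80:440],None,fx=2.2,fy=2.2,interpolation=2))"
```

```text
(no output)
```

View pics/top0b.png

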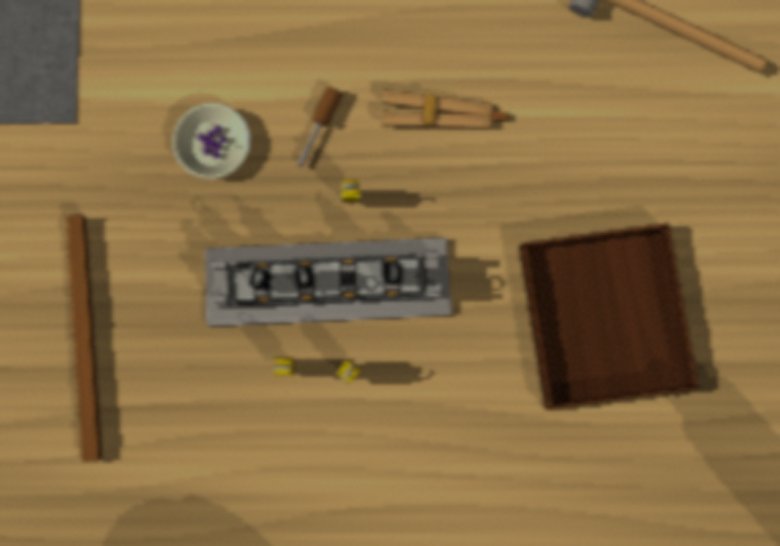

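View pics/side0b.png

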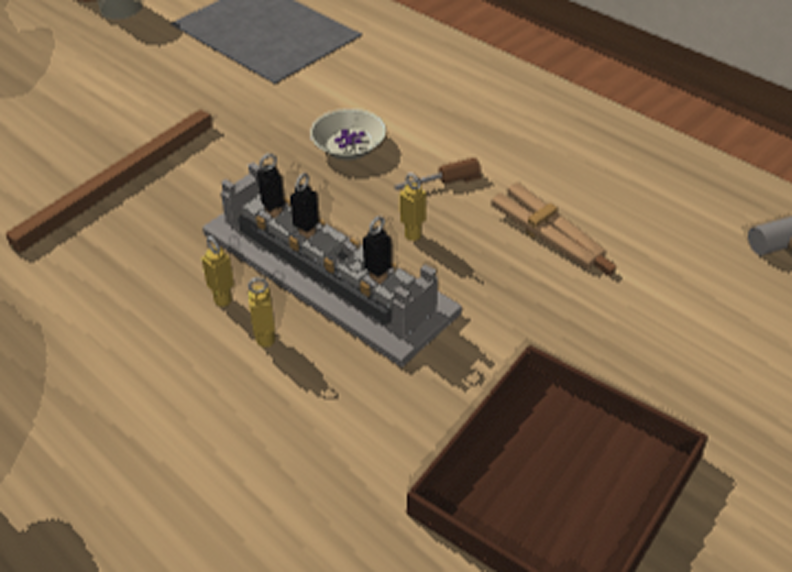

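```bash
cat > h.py <<'E'
from rig import ctrl
import cv2,numpy as np
def world(n,uv,z=None,d=None):
    c=ctrl.calibration(n);V=c["view"];R,t=V[:3,:3],V[:3,3];uv=np.atleast_2d(uv).astype(float)
    ray=np.c_[(uv[:,0]-c["cx"])/c["fx"],(uv[:,1]-c["cy"])/c["fy"],np.ones(len(uv))]
    if d is not None: return (ray*np.reshape(d,(-1,1))-t)@R
    o=-R.T@t;r=ray@R;return o+r*((z-o[2])/r[:,2])[:,None]
def cloud(n,p,d,mask=None):
    m=d>0
    if mask is not None:m&=mask
    v,u=np.nonzero(m);return world(n,np.c_[u,v],d=d[v,u]),p[v,u].astype(int)
def rect(P):
    (cx,cy),(a,b),an=cv2.minAreaRect(P[:,:2].astype(np.float32));return np.round([cx,cy,a,b,an],1)
def cap():
    return {n:ctrl.capture(n) for n in("top","side")}
E
python3 - <<'E'
from h import *
c=cap()
for n in c:
    p,d=c[n];P,C=cloud(n,p,d);print(n)
    mx=C.max(1);z=P[:,2]
    b=P[(mx<60)&(z>70)&(z<108)&(P[:,0]>300)&(P[:,0]<700)&(abs(P[:,1])<200)]
    for y0 in sorted(set(np.round(b[:,1]/24))): 
        pass
    # cluster by y gap
    s=b[np.argsort(b[:,1])];
    if len(s):
        for g in np.split(s,np.nonzero(np.diff(s[:,1])>8)[0]+1):
            if len(g)>8: print("black",len(g),g.mean(0).round(1),g.min(0).round(),g.max(0).round(),rect(g[g[:,2]>88]) if (g[:,2]>88).sum()>3 else "")
    yl=(C[:,0]>110)&(C[:,2]<70)&(C[:,0]-C[:,2]>90)&(z>25);s=P[yl];s=s[(abs(s[:,1])<300)]
    img=np.zeros(d.shape,np.uint8)
    # objects by height
    m=(z>5)&(z<30)&(P[:,1]>150)&(P[:,1]<400)&(P[:,0]>300)
    print("barpts",rect(P[m&(z>15)]),np.percentile(P[m&(z>15)][:,2],[5,50,95]))
    t=(P[:,1]<-140)&(P[:,1]>-420)&(P[:,0]>250)&(P[:,0]<700)&(z>24)&(z<40)&(C[:,0]<140)
    print("tray",rect(P[t]),t.sum())
    hh=(C.max(1)-C.min(1)<14)&(z>7)&(z<17)&(abs(P[:,1])<200)&(P[:,0]>400)&(P[:,0]<700)
    print("base",rect(P[hh]),hh.sum())
    hh=(z>57)&(z<75)&(abs(P[:,1])<200)&(P[:,0]>400)&(P[:,0]<700)&(mx>70)&(C.max(1)-C.min(1)<14)
    print("lugs",P[hh][::max(1,hh.sum()//14)].round())
    print("yellow",len(s)); 
    if len(s):
        k=min(3,len(s));_,l,ct=cv2.kmeans(s.astype(np.float32),k,None,(3,50,.1),5,0);print(ct.round())
E
```

```text
top
black 47 [553.3 -55.3  96.1] [544. -64.  86.] [564. -47. 105.] [553.8 -55.3  17.   20.   89. ]
black 44 [548.2  39.   93.6] [540.  29.  70.] [561.  48. 102.] [551.2  38.7  19.7  19.7   2.8]
black 34 [547.6  83.7  94. ] [537.  76.  79.] [559.  93. 102.] [548.4  86.8  18.9  19.3  70.1]
barpts [555.4 235.4 163.9 410.7  88.4] [16.16776364 20.39279332 24.36859589]
tray [ 509.5 -302.7  190.2  171.8    7.1] 467
base [601.5  13.8 272.8 191.3  89.5] 999
lugs [[ 577.  -97.   67.]
 [ 575.  -94.   60.]
 [ 574. -108.   69.]
 [ 571. -105.   68.]
 [ 567.  132.   68.]
 [ 564.  138.   69.]
 [ 562.  135.   63.]
 [ 561. -100.   58.]
 [ 548.  139.   57.]
 [ 542.  133.   57.]
 [ 540. -105.   67.]
 [ 537. -102.   67.]
 [ 534. -102.   69.]
 [ 532. -100.   58.]
 [ 530.  129.   66.]
 [ 527.  129.   70.]
 [ 522.  127.   57.]]
yellow 100
[[ 751. -104.   27.]
 [ 450.   28.   64.]
 [ 647.  -11.   63.]]
side
black 157 [547.8 -64.5  85.9] [540. -72.  70.] [562. -51. 103.] [551.  -62.5  17.9  22.3  76.7]
black 142 [544.6  31.   85.9] [537.  23.  71.] [558.  44. 101.] [547.7  34.1  20.8  19.2   1.1]
black 126 [542.2  78.6  86. ] [533.  71.  70.] [552.  94.  99.] [542.6  80.8  14.6  23.3  39.4]
barpts [1.2651e+03 2.7150e+02 1.8343e+03 2.4470e+02 1.0000e-01] [15.69933786 18.82625228 25.92644917]
tray [ 507.6 -306.8  192.8  170.1    7.3] 1242
base [602.1  22.8 199.5 300.1   2.3] 1426
lugs [[ 561.  136.   65.]
 [ 562.  126.   67.]
 [ 650.   -8.   70.]
 [ 524.  131.   64.]
 [ 649.  -24.   74.]
 [ 529.  123.   60.]
 [ 520.  120.   58.]
 [ 572.  -99.   66.]
 [ 569. -105.   66.]
 [ 569. -110.   67.]
 [ 568. -111.   57.]
 [ 538. -103.   65.]
 [ 536. -108.   67.]
 [ 537. -113.   67.]
 [ 533. -108.   59.]]
yellow 32
[[443. -15.  64.]
 [644. -16.  61.]
 [448.  59.  62.]]
```

Run:
```python
from h import *
from scipy.optimize import minimize
c={n:(cv2.imread(f"pics/{n}0.png")[:,:,::-1],np.load(f"{n}_d.npy")) for n in("top","side")}
for n in c:
    P,C=cloud(n,*c[n]);z=P[:,2];gr=C.max(1)-C.min(1)<18;print(n)
    for ys in(1,-1):
        m=(z>62)&(z<72)&(P[:,1]*ys>(115 if ys>0 else 92))&(P[:,1]*ys<(150 if ys>0 else 125))&(P[:,0]>500)&(P[:,0]<600)
        print("post",rect(P[m]),m.sum())
    m=(z>8)&(z<16)&(P[:,1]>-140)&(P[:,1]<180)&(P[:,0]>490)&(P[:,0]<615)&(C.max(1)-C.min(1)<30)
    print("base",rect(P[m]),m.sum())
    m=(z>16)&(z<25)&(P[:,1]>180)&(P[:,1]<290)&(P[:,0]>380)&(P[:,0]<720)&(C[:,0]-C[:,2]>25)&(C[:,0]<150)
    print("bar",rect(P[m]),m.sum())
    # bar via PCA
    q=P[m][:,:2];print(" bar mean",q.mean(0).round(1), "dir",np.round(np.linalg.svd(q-q.mean(0))[2][0],4), q.min(0).round(),q.max(0).round())
    if n=="side":
        for y0 in(-62,34,81):
            m=(C.max(1)<70)&(z>60)&(z<90)&(abs(P[:,1]-y0)<18)&(abs(P[:,0]-548)<25);q=P[m][:,:2]
            def f(v):
                r=q-v[:2];a=v[2];l=np.c_[r@[np.cos(a),np.sin(a)],r@[-np.sin(a),np.cos(a)]]
                return np.minimum(abs(l[:,0]+10)+np.maximum(abs(l[:,1])-10,0),abs(l[:,1]+10)+np.maximum(abs(l[:,0])-10,0)).mean()
            best=min((minimize(f,[q[:,0].mean()+5,y0+2,a],method="Nelder-Mead") for a in np.arange(-.4,.45,.1)),key=lambda r:r.fun)
            print("stick",best.x.round(3),best.fun.round(2),m.sum())
from scipy.spatial.transform import Rotation as R
s=ctrl.sense();print(R.from_quat(s["ee_rot"],scalar_first=True).as_matrix().round(3),s["time_s"])
```

```text
top
post [546.5 132.3  42.9  14.1   4. ] 25
post [ 555.5 -102.2   11.7   43.    88.9] 27
base [550.8  15.1  89.3 278.6   2. ] 1176
bar [553.7 253.9  62.5 351.5  73.1] 189
 bar mean [460.3 277.2] dir [-0.9673  0.2535] [380. 181.] [718. 290.]
side
post [545.2 128.7  44.9  14.4   2. ] 36
post [ 553.6 -106.3   45.4   14.7    3.1] 53
base [548.9  10.3  91.8 280.1   2.3] 1331
bar [496.2 285.8 231.5  20.6   4.1] 305
 bar mean [458.4 282.1] dir [-0.9988 -0.0491] [381. 268.] [612. 290.]
stick [ 5.5238e+02 -6.0129e+01  5.0000e-03] 0.67 136
stick [5.48972e+02 3.59110e+01 1.93000e-01] 0.94 131
stick [ 5.46722e+02  8.38150e+01 -2.83000e-01] 0.85 114
[[-0.952  0.305  0.   ]
 [ 0.305  0.952  0.   ]
 [-0.     0.    -1.   ]] 1.7
```

Emit:
{"method": "send_rows", "body": {"targets": [{"offset":[3,-4,0],"spin":-0.12},{"offset":[5,-7,0],"spin":-0.24},{"offset":[8,-10,0],"spin":-0.36},{"offset":[10,-13,0],"spin":-0.48},{"offset":[12,-16,0],"spin":-0.6},{"offset":[14,-19,0],"spin":-0.72},{"offset":[16,-22,0],"spin":-0.84},{"offset":[18,-25,0],"spin":-0.96}], "grip": 0.6, "squeeze": 60}}

```text
time_s: 2.37
eef_pos: [340.7, 248.4, 231.5]
ee_rot: [0.0, 0.595, 0.803, 0.0]
force: [0.7, 0.2, 0.3]
grip_width: 0.601
grip_force: 0.0
```

Emit:
{"method": "send_rows", "body": {"targets": [{"offset":[21.24,-30.93,-3],"spin":-0.3},{"offset":[21.24,-30.93,-3],"spin":-0.3},{"offset":[21.24,-30.93,-3],"spin":-0.3},{"offset":[21.24,-30.93,-3],"spin":-0.3},{"offset":[21.24,-30.93,-3],"spin":-0.3},{"offset":[21.24,-30.93,-3],"spin":-0.3},{"offset":[21.24,-30.93,-3],"spin":-0.3},{"offset":[21.24,-30.93,-3],"spin":-0.3}]}}

```text
time_s: 3.03
eef_pos: [529.0, -26.0, 204.6]
ee_rot: [0.0, 0.707, 0.707, 0.0]
force: [0.2, 0.5, 0.4]
grip_width: 0.601
grip_force: 0.0
```

```bash
cat >> h.py <<'E'
from scipy.spatial.transform import Rotation as R
def tool():
    s=ctrl.sense();M=R.from_quat(s["ee_rot"],scalar_first=True).as_matrix()
    print("t",round(s["time_s"],2),"tcp",s["eef_pos"].round(1),"yawy",round(float(np.arctan2(M[1,1],M[0,1])),3),"q6",round(s["joints"][5],2),"F",s["force"].round(1),"T",s["wrist_torque"].round(2),"w",round(s["grip_width"],3),"gf",round(s["grip_force"],1));return s,M
E
python3 -c "from h import *;tool()"
```

```text
t 3.03 tcp [529.  -26.  204.6] yawy 0.001 q6 -0.27 F [0.2 0.5 0.4] T [ 0.05  0.   -0.04] w 0.601 gf 0.0
```

Emit:
{"method": "send_rows", "body": {"targets": [{"offset":[2.3,-3.3,-2],"spin":0},{"offset":[2.3,-3.3,-4],"spin":0},{"offset":[2.3,-3.3,-7],"spin":0},{"offset":[2.3,-3.3,-9],"spin":0},{"offset":[2.3,-3.3,-11],"spin":0},{"offset":[2.3,-3.3,-13],"spin":0},{"offset":[2.3,-3.3,-14.3],"spin":0},{"offset":[2.3,-3.3,-14.3],"spin":0}]}}

```text
time_s: 3.7
eef_pos: [549.8, -56.5, 59.1]
ee_rot: [-0.002, 0.707, 0.707, -0.001]
force: [-0.7, -0.3, -0.6]
grip_width: 0.6
grip_force: 0.0
```

```bash
python3 -c "
from h import *
tool()
p,d=ctrl.capture('side');cv2.imwrite('pics/s1.png',cv2.resize(p[120:300,140:380,::-1],None,fx=3,fy=3,interpolation=2))"
```

```text
t 3.7 tcp [549.8 -56.5  59.1] yawy 0.001 q6 -0.32 F [-0.7 -0.3 -0.6] T [-0.01  0.04 -0.  ] w 0.6 gf 0.0
```

View pics/s1.png

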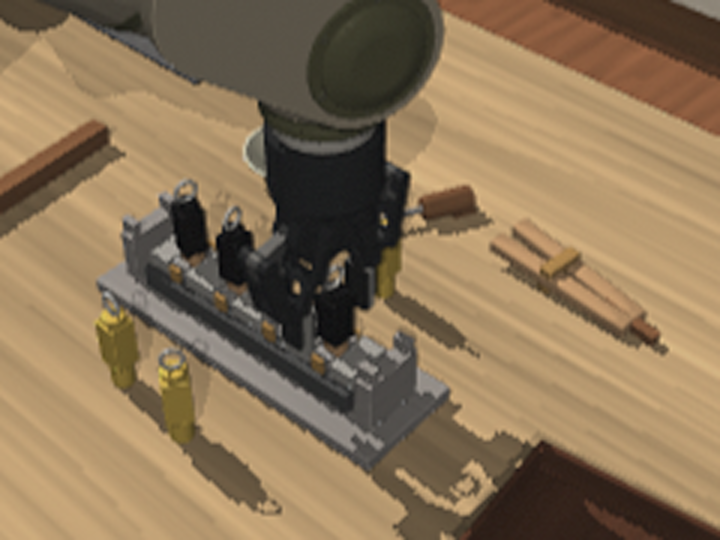

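Emit:
{"method": "send_rows", "body": {"targets": [{"offset":[0.2,-0.2,0.1],"spin":0},{"offset":[0.2,-0.2,0.1],"spin":0}]}}

```text
time_s: 3.92
eef_pos: [554.2, -59.4, 64.1]
ee_rot: [0.001, 0.707, 0.707, 0.001]
force: [-0.8, 0.0, 0.9]
grip_width: 0.601
grip_force: 0.0
```

Emit:
{"method": "send_rows", "body": {"targets": [{"offset":[0,0,0],"spin":0},{"offset":[0,0,0],"spin":0},{"offset":[0,0,0],"spin":0},{"offset":[0,0,0],"spin":0},{"offset":[0,0,0],"spin":0},{"offset":[0,0,0],"spin":0}], "grip": 0.0, "squeeze": 60}}

```text
time_s: 4.42
eef_pos: [553.1, -58.9, 63.5]
ee_rot: [0.0, 0.707, 0.707, -0.0]
force: [-2.7, 0.8, 5.9]
grip_width: 0.218
grip_force: 58.9
```

```bash
python3 -c "
from h import *
tool()"
```

```text
t 4.42 tcp [553.1 -58.9  63.5] yawy 0.001 q6 -0.32 F [-2.7  0.8  5.9] T [-0.02  0.51 -0.12] w 0.218 gf 58.9
```

Emit:
{"method": "send_rows", "body": {"targets": [{"offset":[0,0,0.022],"spin":-0.12},{"offset":[0,0,0.044],"spin":-0.24},{"offset":[0,0,0.066],"spin":-0.36},{"offset":[0,0,0.088],"spin":-0.48},{"offset":[0,0,0.11],"spin":-0.6},{"offset":[0,0,0.11],"spin":-0.6}]}}

```text
time_s: 4.92
eef_pos: [552.7, -58.6, 63.7]
ee_rot: [-0.0, 0.885, 0.465, -0.0]
force: [-1.4, -0.0, -2.2]
grip_width: 0.222
grip_force: 59.0
```

```bash
python3 -c "
from h import *
tool()"
```

```text
t 4.92 tcp [552.7 -58.6  63.7] yawy -0.603 q6 0.29 F [-1.4 -0.  -2.2] T [-0.01  0.27 -0.04] w 0.222 gf 59.0
```

Emit:
{"method": "send_rows", "body": {"targets": [{"offset":[0,0,0.022],"spin":0.12},{"offset":[0,0,0.044],"spin":0.24},{"offset":[0,0,0.066],"spin":0.36},{"offset":[0,0,0.088],"spin":0.48},{"offset":[0,0,0.11],"spin":0.6},{"offset":[0,0,0.132],"spin":0.72},{"offset":[0,0,0.154],"spin":0.84},{"offset":[0,0,0.176],"spin":0.96}]}}

```text
time_s: 5.58
eef_pos: [552.7, -58.7, 65.1]
ee_rot: [-0.001, 0.565, 0.825, -0.0]
force: [-0.1, -1.3, -4.7]
grip_width: 0.224
grip_force: 58.7
```

```bash
python3 -c "
from h import *
tool()"
```

```text
t 5.58 tcp [552.7 -58.7  65.1] yawy 0.371 q6 -0.69 F [-0.1 -1.3 -4.7] T [-0.22  0.1  -0.23] w 0.224 gf 58.7
```

Emit:
{"method": "send_rows", "body": {"targets": [{"offset":[0,0,0.022],"spin":-0.12},{"offset":[0,0,0.044],"spin":-0.24},{"offset":[0,0,0.066],"spin":-0.36},{"offset":[0,0,0.088],"spin":-0.48},{"offset":[0,0,0.11],"spin":-0.6},{"offset":[0,0,0.132],"spin":-0.72},{"offset":[0,0,0.154],"spin":-0.84},{"offset":[0,0,0.176],"spin":-0.96}]}}

```text
time_s: 6.25
eef_pos: [552.6, -58.8, 66.9]
ee_rot: [-0.0, 0.885, 0.466, -0.001]
force: [-1.4, -2.8, -3.9]
grip_width: 0.225
grip_force: 59.1
```

Emit:
{"method": "send_rows", "body": {"targets": [{"offset":[0,0,0.022],"spin":0.12},{"offset":[0,0,0.044],"spin":0.24},{"offset":[0,0,0.066],"spin":0.36},{"offset":[0,0,0.088],"spin":0.48},{"offset":[0,0,0.11],"spin":0.6},{"offset":[0,0,0.132],"spin":0.72},{"offset":[0,0,0.154],"spin":0.84},{"offset":[0,0,0.176],"spin":0.96}]}}

```text
time_s: 6.92
eef_pos: [552.7, -58.7, 68.7]
ee_rot: [-0.001, 0.565, 0.825, -0.0]
force: [-0.4, -1.3, -4.5]
grip_width: 0.224
grip_force: 59.3
```

```bash
python3 -c "
from h import *
tool()
p,d=ctrl.capture('side');cv2.imwrite('pics/s2.png',cv2.resize(p[160:290,160:340,::-1],None,fx=4,fy=4,interpolation=2))"
```

```text
t 6.92 tcp [552.7 -58.7  68.7] yawy 0.371 q6 -0.69 F [-0.4 -1.3 -4.5] T [-0.1   0.1  -0.27] w 0.224 gf 59.3
```

View pics/s2.png

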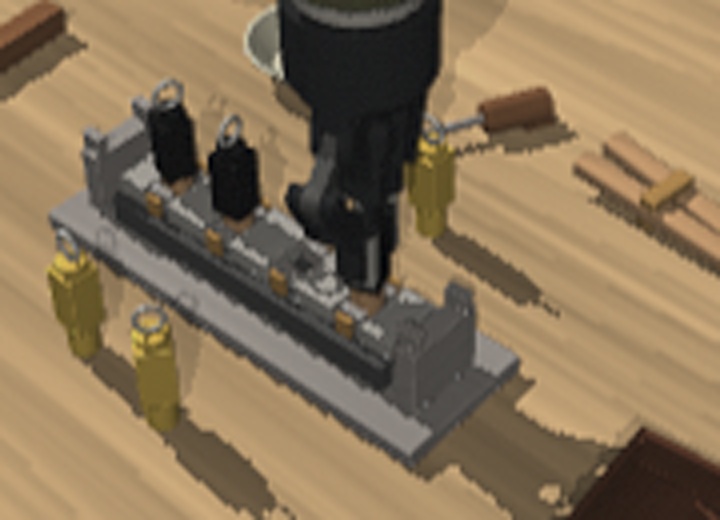

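The stick is rising (shank shows at (370,300) in the crop), the block sits on its base, and the pull stays around 4.5 N. I'll continue.

Emit:
{"method": "send_rows", "body": {"targets": [{"offset":[0,0,0.023],"spin":-0.12},{"offset":[0,0,0.046],"spin":-0.24},{"offset":[0,0,0.07],"spin":-0.36},{"offset":[0,0,0.093],"spin":-0.48},{"offset":[0,0,0.116],"spin":-0.6},{"offset":[0,0,0.14],"spin":-0.72},{"offset":[0,0,0.163],"spin":-0.84},{"offset":[0,0,0.186],"spin":-0.96}]}}

```text
time_s: 7.63
eef_pos: [552.7, -58.9, 70.6]
ee_rot: [-0.0, 0.885, 0.465, -0.001]
force: [-1.7, 2.6, -2.0]
grip_width: 0.222
grip_force: 59.4
```

Emit:
{"method": "send_rows", "body": {"targets": [{"offset":[0,0,0.023],"spin":0.12},{"offset":[0,0,0.046],"spin":0.24},{"offset":[0,0,0.07],"spin":0.36},{"offset":[0,0,0.093],"spin":0.48},{"offset":[0,0,0.116],"spin":0.6},{"offset":[0,0,0.14],"spin":0.72},{"offset":[0,0,0.163],"spin":0.84},{"offset":[0,0,0.186],"spin":0.96}]}}

```text
time_s: 8.3
eef_pos: [552.8, -58.9, 72.5]
ee_rot: [-0.0, 0.566, 0.824, -0.0]
force: [-1.4, 1.0, -1.1]
grip_width: 0.224
grip_force: 59.5
```

Emit:
{"method": "send_rows", "body": {"targets": [{"offset":[0,0,0.023],"spin":-0.12},{"offset":[0,0,0.046],"spin":-0.24},{"offset":[0,0,0.07],"spin":-0.36},{"offset":[0,0,0.093],"spin":-0.48},{"offset":[0,0,0.116],"spin":-0.6},{"offset":[0,0,0.14],"spin":-0.72},{"offset":[0,0,0.163],"spin":-0.84},{"offset":[0,0,0.186],"spin":-0.96}]}}

```text
time_s: 8.97
eef_pos: [552.4, -58.7, 74.2]
ee_rot: [-0.001, 0.885, 0.465, -0.001]
force: [-2.3, 0.4, -2.9]
grip_width: 0.226
grip_force: 42.3
```

Emit:
{"method": "send_rows", "body": {"targets": [{"offset":[0,0,0.023],"spin":0.12},{"offset":[0,0,0.046],"spin":0.24},{"offset":[0,0,0.07],"spin":0.36},{"offset":[0,0,0.093],"spin":0.48},{"offset":[0,0,0.116],"spin":0.6},{"offset":[0,0,0.14],"spin":0.72},{"offset":[0,0,0.163],"spin":0.84},{"offset":[0,0,0.186],"spin":0.96}]}}

```text
time_s: 9.63
eef_pos: [553.4, -59.0, 76.9]
ee_rot: [0.0, 0.566, 0.824, 0.0]
force: [0.1, -0.2, -1.0]
grip_width: 0.219
grip_force: 61.1
```

Emit:
{"method": "send_rows", "body": {"targets": [{"offset":[0,0,0.023],"spin":-0.12},{"offset":[0,0,0.046],"spin":-0.24},{"offset":[0,0,0.07],"spin":-0.36},{"offset":[0,0,0.093],"spin":-0.48},{"offset":[0,0,0.116],"spin":-0.6},{"offset":[0,0,0.14],"spin":-0.72},{"offset":[0,0,0.163],"spin":-0.84},{"offset":[0,0,0.186],"spin":-0.96}]}}

```text
time_s: 10.3
eef_pos: [553.4, -59.0, 78.7]
ee_rot: [0.0, 0.886, 0.465, 0.0]
force: [0.2, 0.0, 0.5]
grip_width: 0.222
grip_force: 60.8
```

Emit:
{"method": "send_rows", "body": {"targets": [{"offset":[0,0,0.023],"spin":0.12},{"offset":[0,0,0.046],"spin":0.24},{"offset":[0,0,0.07],"spin":0.36},{"offset":[0,0,0.093],"spin":0.48},{"offset":[0,0,0.116],"spin":0.6},{"offset":[0,0,0.14],"spin":0.6},{"offset":[0,0,0.163],"spin":0.6},{"offset":[0,0,0.186],"spin":0.6}]}}

```text
time_s: 10.97
eef_pos: [553.3, -58.9, 80.4]
ee_rot: [0.0, 0.708, 0.706, 0.0]
force: [0.7, -1.0, -0.5]
grip_width: 0.225
grip_force: 61.0
```

```bash
python3 -c "
from h import *
tool()"
```

```text
t 10.97 tcp [553.3 -58.9  80.4] yawy -0.002 q6 -0.31 F [ 0.7 -1.  -0.5] T [-0.04  0.02 -0.01] w 0.225 gf 61.0
```

Emit:
{"method": "send_rows", "body": {"targets": [{"offset":[0,0,0.2],"spin":0},{"offset":[0,0,0.5],"spin":0},{"offset":[0,0,1],"spin":0},{"offset":[0,0,2],"spin":0},{"offset":[0,0,4],"spin":0},{"offset":[0,0,7],"spin":0},{"offset":[0,0,7],"spin":0}]}}

```text
time_s: 11.55
eef_pos: [555.4, -59.5, 156.4]
ee_rot: [0.004, 0.707, 0.707, 0.002]
force: [-0.4, -0.6, 0.4]
grip_width: 0.223
grip_force: 61.0
```

```bash
python3 -c "
from h import *
tool()
p,d=ctrl.capture('side');cv2.imwrite('pics/s3.png',cv2.resize(p[120:290,160:340,::-1],None,fx=3,fy=3,interpolation=2))"
```

```text
t 11.55 tcp [555.4 -59.5 156.4] yawy 0.001 q6 -0.32 F [-0.4 -0.6  0.4] T [-0.02 -0.05 -0.09] w 0.223 gf 61.0
```

View pics/s3.png

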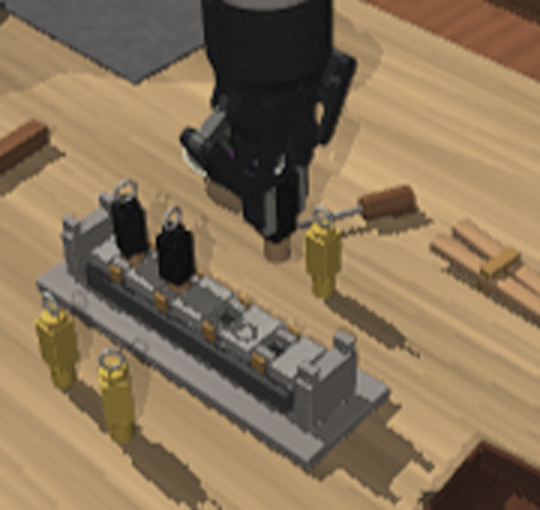

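The stick is free and upright in the grip and its clip is empty. Next I carry it to the tray.

Emit:
{"method": "send_rows", "body": {"targets": [{"offset":[-0.5,-4,0],"spin":0},{"offset":[-1,-8,0],"spin":0},{"offset":[-1.6,-12,0],"spin":0},{"offset":[-2.1,-16,0],"spin":0},{"offset":[-2.7,-20,0],"spin":0},{"offset":[-3.2,-24,0],"spin":0},{"offset":[-3.9,-28,0],"spin":0},{"offset":[-3.9,-29,0],"spin":0}]}}

```text
time_s: 12.27
eef_pos: [512.1, -354.1, 149.7]
ee_rot: [0.0, 0.708, 0.706, -0.001]
force: [-0.2, 0.2, -1.0]
grip_width: 0.227
grip_force: 60.9
```

Emit:
{"method": "send_rows", "body": {"targets": [{"offset":[0,0,-3],"spin":0},{"offset":[0,0,-6],"spin":0},{"offset":[0,0,-8],"spin":0},{"offset":[0,0,-9.5],"spin":0},{"offset":[0,0,-10.2],"spin":0},{"offset":[0,0,-10.6],"spin":0},{"offset":[0,0,-10.8],"spin":0},{"offset":[0,0,-10.8],"spin":0}]}}

```text
time_s: 12.93
eef_pos: [514.4, -349.0, 42.8]
ee_rot: [0.0, 0.707, 0.707, -0.0]
force: [0.3, -0.3, 0.5]
grip_width: 0.222
grip_force: 60.9
```

```bash
python3 -c "
from h import *
tool()
p,d=ctrl.capture('side');cv2.imwrite('pics/s4.png',cv2.resize(p[200:384,240:440,::-1],None,fx=3,fy=3,interpolation=2))"
```

```text
t 12.93 tcp [ 514.4 -349.    42.8] yawy 0.001 q6 -0.79 F [ 0.3 -0.3  0.5] T [0.01 0.   0.01] w 0.222 gf 60.9
```

View pics/s4.png

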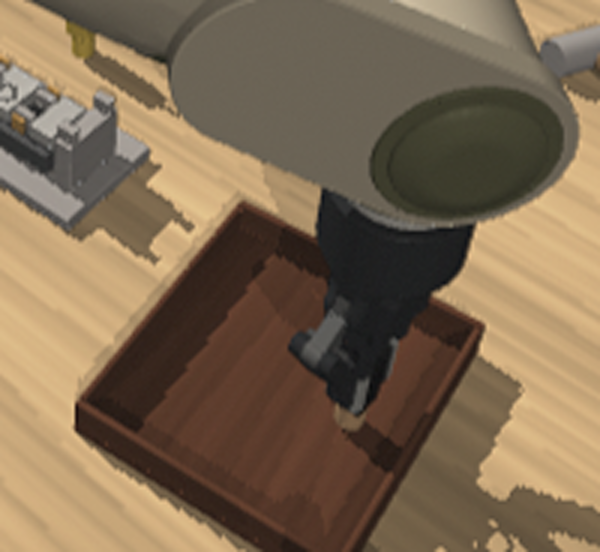

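Emit:
{"method": "send_rows", "body": {"targets": [{"offset":[0,0,-0.1],"spin":0},{"offset":[0,0,-0.2],"spin":0},{"offset":[0,0,-0.3],"spin":0},{"offset":[0,0,-0.4],"spin":0},{"offset":[0,0,-0.4],"spin":0}]}}

```text
time_s: 13.4
eef_pos: [514.1, -348.8, 38.1]
ee_rot: [-0.0, 0.707, 0.707, -0.0]
force: [0.7, -0.1, -0.5]
grip_width: 0.22
grip_force: 60.9
```

Emit:
{"method": "send_rows", "body": {"targets": [{"offset":[0,0,-0.1],"spin":0},{"offset":[0,0,-0.2],"spin":0},{"offset":[0,0,-0.2],"spin":0}]}}

```text
time_s: 13.65
eef_pos: [514.3, -349.1, 36.5]
ee_rot: [0.0, 0.707, 0.707, -0.0]
force: [-0.8, -0.1, 2.7]
grip_width: 0.22
grip_force: 61.2
```

Emit:
{"method": "send_rows", "body": {"targets": [{"offset":[0,0,0],"spin":0},{"offset":[0,0,0],"spin":0},{"offset":[0,0,0],"spin":0},{"offset":[0,0,1],"spin":0},{"offset":[0,0,4],"spin":0},{"offset":[0,0,8],"spin":0},{"offset":[0,0,11.5],"spin":0},{"offset":[0,0,11.5],"spin":0}], "grip": 0.6}}

```text
time_s: 14.32
eef_pos: [516.3, -350.8, 159.8]
ee_rot: [0.007, 0.707, 0.708, 0.0]
force: [1.1, -0.2, -0.8]
grip_width: 0.602
grip_force: 0.0
```

Emit:
{"method": "send_rows", "body": {"targets": [{"offset":[0.4,4,0],"spin":0.05},{"offset":[0.8,8,0],"spin":0.1},{"offset":[1.2,12,0],"spin":0.15},{"offset":[1.5,16,0],"spin":0.19},{"offset":[1.9,20,0],"spin":0.19},{"offset":[2.3,24,0],"spin":0.19},{"offset":[2.7,28,0],"spin":0.19},{"offset":[3,32,0],"spin":0.19}]}}

```text
time_s: 14.98
eef_pos: [544.1, -27.0, 151.9]
ee_rot: [0.0, 0.637, 0.771, 0.0]
force: [1.2, 0.0, 0.5]
grip_width: 0.597
grip_force: 0.0
```

Emit:
{"method": "send_rows", "body": {"targets": [{"offset":[0.3,4,0],"spin":0},{"offset":[0.48,6.57,0],"spin":0},{"offset":[0.48,6.57,0],"spin":0},{"offset":[0.48,6.57,0],"spin":0}]}}

```text
time_s: 15.32
eef_pos: [549.0, 37.9, 151.7]
ee_rot: [0.0, 0.635, 0.772, 0.0]
force: [0.2, -0.5, -0.1]
grip_width: 0.599
grip_force: 0.0
```

Run:
```python
from h import *
tool()
c=cap()
p=c["side"][0];cv2.imwrite('pics/s5.png',cv2.resize(p[120:384,140:440,::-1],None,fx=2.2,fy=2.2,interpolation=2))
```

```text
t 15.32 tcp [549.   37.9 151.7] yawy 0.194 q6 -0.34 F [ 0.2 -0.5 -0.1] T [-0.02  0.04  0.03] w 0.599 gf 0.0
```

View pics/s5.png

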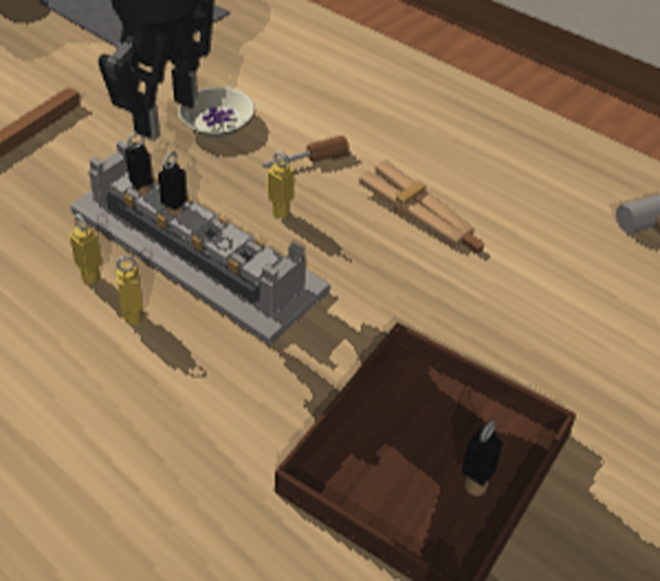

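Stick A stands in the tray at crop (480,460). Next is stick B.

Emit:
{"method": "send_rows", "body": {"targets": [{"offset":[0,-0.1,-3],"spin":0},{"offset":[0,-0.1,-5.5],"spin":0},{"offset":[0,-0.1,-7.5],"spin":0},{"offset":[0,-0.1,-8.5],"spin":0},{"offset":[0,-0.1,-8.8],"spin":0},{"offset":[0,-0.1,-8.8],"spin":0},{"offset":[0,-0.1,-8.8],"spin":0}]}}

```text
time_s: 16.0
eef_pos: [549.7, 35.3, 64.4]
ee_rot: [0.001, 0.637, 0.771, 0.0]
force: [0.3, -0.5, 0.1]
grip_width: 0.598
grip_force: 0.0
```

Emit:
{"method": "send_rows", "body": {"targets": [{"offset":[0,0,0],"spin":0},{"offset":[0,0,0],"spin":0},{"offset":[0,0,0],"spin":0},{"offset":[0,0,0],"spin":0},{"offset":[0,0,0],"spin":0},{"offset":[0,0,0],"spin":0}], "grip": 0.0}}

```text
time_s: 16.5
eef_pos: [549.4, 35.7, 64.3]
ee_rot: [0.001, 0.636, 0.771, 0.0]
force: [-2.3, -1.2, 6.8]
grip_width: 0.224
grip_force: 58.9
```

```bash
python3 -c "
from h import *
tool()"
```

```text
t 16.5 tcp [549.4  35.7  64.3] yawy 0.191 q6 -0.34 F [-2.3 -1.2  6.8] T [-0.04  0.36 -0.14] w 0.224 gf 58.9
```

Emit:
{"method": "send_rows", "body": {"targets": [{"offset":[0,0,0.023],"spin":-0.12},{"offset":[0,0,0.046],"spin":-0.24},{"offset":[0,0,0.07],"spin":-0.36},{"offset":[0,0,0.093],"spin":-0.48},{"offset":[0,0,0.116],"spin":-0.6}]}}

```text
time_s: 16.92
eef_pos: [548.6, 35.9, 64.4]
ee_rot: [-0.0, 0.837, 0.547, -0.0]
force: [-1.8, 0.6, -2.0]
grip_width: 0.225
grip_force: 58.4
```

Emit:
{"method": "send_rows", "body": {"targets": [{"offset":[0,0,0.023],"spin":0.12},{"offset":[0,0,0.046],"spin":0.24},{"offset":[0,0,0.07],"spin":0.36},{"offset":[0,0,0.093],"spin":0.48},{"offset":[0,0,0.116],"spin":0.6},{"offset":[0,0,0.14],"spin":0.72},{"offset":[0,0,0.163],"spin":0.84},{"offset":[0,0,0.186],"spin":0.96}]}}

```text
time_s: 17.58
eef_pos: [549.0, 35.8, 66.0]
ee_rot: [0.0, 0.486, 0.874, 0.0]
force: [1.5, -1.2, -5.6]
grip_width: 0.227
grip_force: 59.1
```

```bash
python3 -c "
from h import *
tool()"
```

```text
t 17.58 tcp [549.   35.8  66. ] yawy 0.557 q6 -0.7 F [ 1.5 -1.2 -5.6] T [-0.02 -0.42 -0.21] w 0.227 gf 59.1
```

Emit:
{"method": "send_rows", "body": {"targets": [{"offset":[0,0,0.022],"spin":-0.12},{"offset":[0,0,0.044],"spin":-0.24},{"offset":[0,0,0.066],"spin":-0.36},{"offset":[0,0,0.088],"spin":-0.48},{"offset":[0,0,0.11],"spin":-0.6},{"offset":[0,0,0.132],"spin":-0.72},{"offset":[0,0,0.154],"spin":-0.84},{"offset":[0,0,0.176],"spin":-0.96}]}}

```text
time_s: 18.25
eef_pos: [548.4, 35.8, 67.7]
ee_rot: [-0.0, 0.837, 0.547, -0.001]
force: [-2.0, 1.3, -3.9]
grip_width: 0.226
grip_force: 58.8
```

Emit:
{"method": "send_rows", "body": {"targets": [{"offset":[0,0,0.022],"spin":0.12},{"offset":[0,0,0.044],"spin":0.24},{"offset":[0,0,0.066],"spin":0.36},{"offset":[0,0,0.088],"spin":0.48},{"offset":[0,0,0.11],"spin":0.6},{"offset":[0,0,0.132],"spin":0.72},{"offset":[0,0,0.154],"spin":0.84},{"offset":[0,0,0.176],"spin":0.96}]}}

```text
time_s: 18.92
eef_pos: [549.1, 35.8, 69.6]
ee_rot: [0.0, 0.486, 0.874, 0.0]
force: [1.8, 1.9, -5.1]
grip_width: 0.223
grip_force: 59.7
```

Emit:
{"method": "send_rows", "body": {"targets": [{"offset":[0,0,0.022],"spin":-0.12},{"offset":[0,0,0.044],"spin":-0.24},{"offset":[0,0,0.066],"spin":-0.36},{"offset":[0,0,0.088],"spin":-0.48},{"offset":[0,0,0.11],"spin":-0.6},{"offset":[0,0,0.132],"spin":-0.72},{"offset":[0,0,0.154],"spin":-0.84},{"offset":[0,0,0.176],"spin":-0.96}]}}

```text
time_s: 19.58
eef_pos: [548.5, 35.8, 71.3]
ee_rot: [-0.0, 0.837, 0.546, -0.001]
force: [-1.4, -2.0, -2.1]
grip_width: 0.224
grip_force: 59.4
```

Emit:
{"method": "send_rows", "body": {"targets": [{"offset":[0,0,0.022],"spin":0.12},{"offset":[0,0,0.044],"spin":0.24},{"offset":[0,0,0.066],"spin":0.36},{"offset":[0,0,0.088],"spin":0.48},{"offset":[0,0,0.11],"spin":0.6},{"offset":[0,0,0.132],"spin":0.72},{"offset":[0,0,0.154],"spin":0.84},{"offset":[0,0,0.176],"spin":0.96}]}}

```text
time_s: 20.25
eef_pos: [549.3, 35.7, 73.3]
ee_rot: [0.0, 0.486, 0.874, 0.0]
force: [3.7, -2.4, -5.1]
grip_width: 0.228
grip_force: 59.6
```

Emit:
{"method": "send_rows", "body": {"targets": [{"offset":[0,0,0.022],"spin":-0.12},{"offset":[0,0,0.044],"spin":-0.24},{"offset":[0,0,0.066],"spin":-0.36},{"offset":[0,0,0.088],"spin":-0.48},{"offset":[0,0,0.11],"spin":-0.6},{"offset":[0,0,0.132],"spin":-0.72},{"offset":[0,0,0.154],"spin":-0.84},{"offset":[0,0,0.176],"spin":-0.96}]}}

```text
time_s: 20.92
eef_pos: [548.2, 36.3, 74.7]
ee_rot: [-0.001, 0.838, 0.546, -0.001]
force: [-1.8, 2.2, -1.2]
grip_width: 0.221
grip_force: 59.7
```

Emit:
{"method": "send_rows", "body": {"targets": [{"offset":[0,0,0.022],"spin":0.12},{"offset":[0,0,0.044],"spin":0.24},{"offset":[0,0,0.066],"spin":0.36},{"offset":[0,0,0.088],"spin":0.48},{"offset":[0,0,0.11],"spin":0.6},{"offset":[0,0,0.132],"spin":0.72},{"offset":[0,0,0.154],"spin":0.84},{"offset":[0,0,0.176],"spin":0.96}]}}

```text
time_s: 21.58
eef_pos: [549.1, 35.8, 77.3]
ee_rot: [0.0, 0.485, 0.874, 0.0]
force: [0.7, 0.4, 0.4]
grip_width: 0.222
grip_force: 60.1
```

Emit:
{"method": "send_rows", "body": {"targets": [{"offset":[0,0,0.022],"spin":-0.12},{"offset":[0,0,0.044],"spin":-0.24},{"offset":[0,0,0.066],"spin":-0.36},{"offset":[0,0,0.088],"spin":-0.48},{"offset":[0,0,0.11],"spin":-0.55},{"offset":[0,0,0.132],"spin":-0.55},{"offset":[0,0,0.154],"spin":-0.55},{"offset":[0,0,0.176],"spin":-0.55}]}}

```text
time_s: 22.25
eef_pos: [549.0, 35.8, 78.7]
ee_rot: [0.0, 0.706, 0.708, 0.0]
force: [0.2, -0.2, -0.4]
grip_width: 0.222
grip_force: 60.0
```

```bash
python3 -c "
from h import *
tool()"
```

```text
t 22.25 tcp [549.   35.8  78.7] yawy 0.003 q6 -0.15 F [ 0.2 -0.2 -0.4] T [-0.02 -0.05 -0.02] w 0.222 gf 60.0
```

Emit:
{"method": "send_rows", "body": {"targets": [{"offset":[0,0,0.1],"spin":0},{"offset":[0,0,0.3],"spin":0},{"offset":[0,0,0.6],"spin":0},{"offset":[0,0,1.2],"spin":0},{"offset":[0,0,3],"spin":0},{"offset":[0,0,6],"spin":0},{"offset":[0,0,8],"spin":0},{"offset":[0,0,8],"spin":0}]}}

```text
time_s: 22.92
eef_pos: [550.8, 35.6, 163.4]
ee_rot: [0.003, 0.707, 0.708, 0.002]
force: [0.2, 0.0, 0.7]
grip_width: 0.222
grip_force: 60.0
```

Emit:
{"method": "send_rows", "body": {"targets": [{"offset":[-0.5,-4,0],"spin":0},{"offset":[-1,-8,0],"spin":0},{"offset":[-1.5,-12,0],"spin":0},{"offset":[-2,-16,0],"spin":0},{"offset":[-2.5,-20,0],"spin":0},{"offset":[-3,-24,0],"spin":0},{"offset":[-3.5,-28,0],"spin":0},{"offset":[-3.8,-32,0],"spin":0}]}}

```text
time_s: 23.58
eef_pos: [510.1, -286.0, 158.5]
ee_rot: [-0.0, 0.707, 0.707, 0.0]
force: [0.8, 0.3, 0.2]
grip_width: 0.221
grip_force: 60.0
```

Emit:
{"method": "send_rows", "body": {"targets": [{"offset":[-0.3,-2,-1],"spin":0},{"offset":[-0.3,-2,-4],"spin":0},{"offset":[-0.3,-2,-7],"spin":0},{"offset":[-0.3,-2,-9],"spin":0},{"offset":[-0.3,-2,-10.5],"spin":0},{"offset":[-0.3,-2,-11.3],"spin":0},{"offset":[-0.3,-2,-11.5],"spin":0},{"offset":[-0.3,-2,-11.5],"spin":0}]}}

```text
time_s: 24.25
eef_pos: [508.0, -304.2, 43.7]
ee_rot: [-0.0, 0.707, 0.708, -0.0]
force: [0.5, 0.3, -0.7]
grip_width: 0.219
grip_force: 60.0
```

```bash
python3 -c "
from h import *
tool()"
```

```text
t 24.25 tcp [ 508.  -304.2   43.7] yawy 0.001 q6 -0.74 F [ 0.5  0.3 -0.7] T [-0.05 -0.03 -0.06] w 0.219 gf 60.0
```

Emit:
{"method": "send_rows", "body": {"targets": [{"offset":[0,0,-0.15],"spin":0},{"offset":[0,0,-0.3],"spin":0},{"offset":[0,0,-0.45],"spin":0},{"offset":[0,0,-0.55],"spin":0},{"offset":[0,0,-0.62],"spin":0},{"offset":[0,0,-0.62],"spin":0}]}}

```text
time_s: 24.75
eef_pos: [508.0, -304.2, 37.4]
ee_rot: [0.0, 0.707, 0.707, -0.0]
force: [-0.1, 0.8, 0.5]
grip_width: 0.223
grip_force: 60.0
```

Emit:
{"method": "send_rows", "body": {"targets": [{"offset":[0,0,-0.07],"spin":0},{"offset":[0,0,-0.07],"spin":0}]}}

```text
time_s: 24.92
eef_pos: [508.1, -304.3, 37.3]
ee_rot: [0.0, 0.707, 0.707, -0.0]
force: [-1.8, 0.2, 4.5]
grip_width: 0.225
grip_force: 60.6
```

Emit:
{"method": "send_rows", "body": {"targets": [{"offset":[0,0,0],"spin":0},{"offset":[0,0,0],"spin":0},{"offset":[0,0,0],"spin":0},{"offset":[0,0,1],"spin":0},{"offset":[0,0,4],"spin":0},{"offset":[0,0,8],"spin":0},{"offset":[0,0,11.5],"spin":0},{"offset":[0,0,11.5],"spin":0}], "grip": 0.6}}

```text
time_s: 25.58
eef_pos: [510.2, -306.1, 159.8]
ee_rot: [0.006, 0.707, 0.708, 0.0]
force: [-0.4, 0.4, -0.1]
grip_width: 0.601
grip_force: 0.0
```

Emit:
{"method": "send_rows", "body": {"targets": [{"offset":[0.4,4,0],"spin":-0.05},{"offset":[0.8,8,0],"spin":-0.1},{"offset":[1.2,12,0],"spin":-0.15},{"offset":[1.6,16,0],"spin":-0.2},{"offset":[2,20,0],"spin":-0.25},{"offset":[2.4,24,0],"spin":-0.28},{"offset":[2.8,28,0],"spin":-0.28},{"offset":[3.2,32,0],"spin":-0.28}]}}

```text
time_s: 26.25
eef_pos: [539.9, 17.8, 152.4]
ee_rot: [0.0, 0.799, 0.602, 0.0]
force: [0.9, -0.7, -0.6]
grip_width: 0.603
grip_force: 0.0
```

Emit:
{"method": "send_rows", "body": {"targets": [{"offset":[0.4,4,0],"spin":0},{"offset":[0.73,6.82,0],"spin":0},{"offset":[0.73,6.82,0],"spin":0},{"offset":[0.73,6.82,-3],"spin":0},{"offset":[0.73,6.82,-5.5],"spin":0},{"offset":[0.73,6.82,-7.5],"spin":0},{"offset":[0.73,6.82,-8.3],"spin":0},{"offset":[0.73,6.82,-8.3],"spin":0}]}}

```text
time_s: 26.92
eef_pos: [546.5, 83.7, 67.5]
ee_rot: [-0.001, 0.799, 0.602, -0.001]
force: [0.1, -0.5, -0.7]
grip_width: 0.599
grip_force: 0.0
```

Run:
```python
from h import *
tool()
c=cap()
p=c["side"][0];cv2.imwrite('pics/s6.png',cv2.resize(p[120:384,140:440,::-1],None,fx=2.2,fy=2.2,interpolation=2))
tool()
```

```text
t 26.92 tcp [546.5  83.7  67.5] yawy -0.279 q6 0.22 F [ 0.1 -0.5 -0.7] T [ 0.    0.04 -0.  ] w 0.599 gf 0.0
t 27.02 tcp [547.9  83.7  69.8] yawy -0.279 q6 0.22 F [1.2 0.1 0.6] T [0.   0.03 0.02] w 0.601 gf 0.0
```

View pics/s6.png

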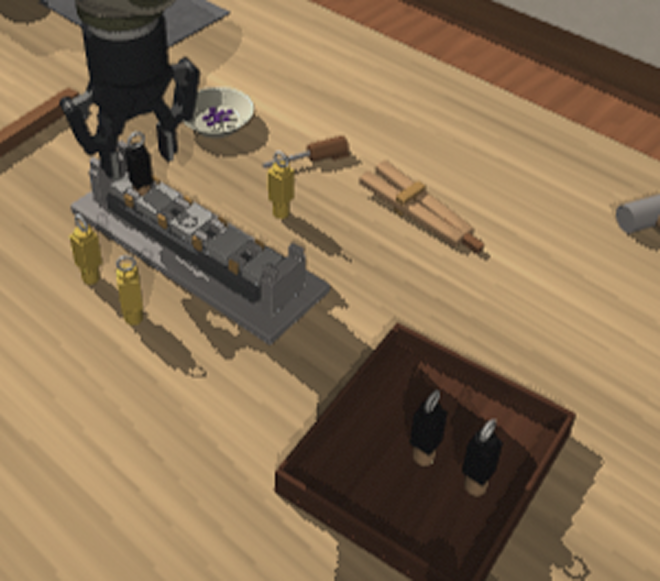

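Two sticks now stand in the tray and the gripper straddles stick C.

Emit:
{"method": "send_rows", "body": {"targets": [{"offset":[0,0,-0.3],"spin":0},{"offset":[0,0,-0.55],"spin":0},{"offset":[0,0,-0.55],"spin":0}]}}

```text
time_s: 27.27
eef_pos: [547.4, 84.0, 63.5]
ee_rot: [0.0, 0.799, 0.602, 0.0]
force: [-0.4, 0.3, -0.0]
grip_width: 0.603
grip_force: 0.0
```

Emit:
{"method": "send_rows", "body": {"targets": [{"offset":[0,0,0],"spin":0},{"offset":[0,0,0],"spin":0},{"offset":[0,0,0],"spin":0},{"offset":[0,0,0],"spin":0},{"offset":[0,0,0],"spin":0},{"offset":[0,0,0],"spin":0}], "grip": 0.0}}

```text
time_s: 27.77
eef_pos: [547.2, 84.1, 63.6]
ee_rot: [-0.0, 0.799, 0.602, 0.0]
force: [-3.0, 0.5, 6.4]
grip_width: 0.22
grip_force: 59.2
```

```bash
python3 -c "
from h import *
tool()"
```

```text
t 27.77 tcp [547.2  84.1  63.6] yawy -0.279 q6 0.22 F [-3.   0.5  6.4] T [ 0.14  0.57 -0.08] w 0.22 gf 59.2
```

Emit:
{"method": "send_rows", "body": {"targets": [{"offset":[0,0,0.023],"spin":0.12},{"offset":[0,0,0.046],"spin":0.24},{"offset":[0,0,0.07],"spin":0.36},{"offset":[0,0,0.093],"spin":0.48},{"offset":[0,0,0.116],"spin":0.6}]}}

```text
time_s: 28.18
eef_pos: [547.1, 84.0, 63.9]
ee_rot: [-0.0, 0.583, 0.813, -0.0]
force: [-0.0, 2.1, -3.0]
grip_width: 0.227
grip_force: 58.7
```

Emit:
{"method": "send_rows", "body": {"targets": [{"offset":[0,0,0.022],"spin":-0.12},{"offset":[0,0,0.044],"spin":-0.24},{"offset":[0,0,0.066],"spin":-0.36},{"offset":[0,0,0.088],"spin":-0.48},{"offset":[0,0,0.11],"spin":-0.6},{"offset":[0,0,0.132],"spin":-0.72},{"offset":[0,0,0.154],"spin":-0.84},{"offset":[0,0,0.176],"spin":-0.96}]}}

```text
time_s: 28.85
eef_pos: [546.6, 84.0, 65.4]
ee_rot: [-0.0, 0.895, 0.447, -0.001]
force: [-0.5, 2.7, -2.6]
grip_width: 0.223
grip_force: 59.1
```

```bash
python3 -c "
from h import *
tool()"
```

```text
t 28.85 tcp [546.6  84.   65.4] yawy -0.644 q6 0.59 F [-0.5  2.7 -2.6] T [0.64 0.27 0.1 ] w 0.223 gf 59.1
```

Emit:
{"method": "send_rows", "body": {"targets": [{"offset":[0,0,0.022],"spin":0.12},{"offset":[0,0,0.044],"spin":0.24},{"offset":[0,0,0.066],"spin":0.36},{"offset":[0,0,0.088],"spin":0.48},{"offset":[0,0,0.11],"spin":0.6},{"offset":[0,0,0.132],"spin":0.72},{"offset":[0,0,0.154],"spin":0.84},{"offset":[0,0,0.176],"spin":0.96}]}}

```text
time_s: 29.52
eef_pos: [547.0, 84.1, 67.2]
ee_rot: [-0.0, 0.583, 0.813, -0.0]
force: [0.8, 2.8, -4.9]
grip_width: 0.227
grip_force: 59.0
```

Emit:
{"method": "send_rows", "body": {"targets": [{"offset":[0,0,0.022],"spin":-0.12},{"offset":[0,0,0.044],"spin":-0.24},{"offset":[0,0,0.066],"spin":-0.36},{"offset":[0,0,0.088],"spin":-0.48},{"offset":[0,0,0.11],"spin":-0.6},{"offset":[0,0,0.132],"spin":-0.72},{"offset":[0,0,0.154],"spin":-0.84},{"offset":[0,0,0.176],"spin":-0.96}]}}

```text
time_s: 30.18
eef_pos: [546.6, 84.0, 68.9]
ee_rot: [-0.0, 0.895, 0.447, -0.001]
force: [-2.2, 3.4, -2.8]
grip_width: 0.223
grip_force: 59.3
```

Emit:
{"method": "send_rows", "body": {"targets": [{"offset":[0,0,0.022],"spin":0.12},{"offset":[0,0,0.044],"spin":0.24},{"offset":[0,0,0.066],"spin":0.36},{"offset":[0,0,0.088],"spin":0.48},{"offset":[0,0,0.11],"spin":0.6},{"offset":[0,0,0.132],"spin":0.72},{"offset":[0,0,0.154],"spin":0.84},{"offset":[0,0,0.176],"spin":0.96}]}}

```text
time_s: 30.85
eef_pos: [547.1, 83.9, 70.8]
ee_rot: [-0.0, 0.583, 0.813, -0.0]
force: [0.8, -3.6, -4.0]
grip_width: 0.226
grip_force: 59.2
```

Emit:
{"method": "send_rows", "body": {"targets": [{"offset":[0,0,0.022],"spin":-0.12},{"offset":[0,0,0.044],"spin":-0.24},{"offset":[0,0,0.066],"spin":-0.36},{"offset":[0,0,0.088],"spin":-0.48},{"offset":[0,0,0.11],"spin":-0.6},{"offset":[0,0,0.132],"spin":-0.72},{"offset":[0,0,0.154],"spin":-0.84},{"offset":[0,0,0.176],"spin":-0.96}]}}

```text
time_s: 31.52
eef_pos: [546.5, 84.2, 72.5]
ee_rot: [-0.001, 0.895, 0.447, -0.001]
force: [-2.1, 2.7, -3.0]
grip_width: 0.223
grip_force: 59.3
```

Emit:
{"method": "send_rows", "body": {"targets": [{"offset":[0,0,0.022],"spin":0.12},{"offset":[0,0,0.044],"spin":0.24},{"offset":[0,0,0.066],"spin":0.36},{"offset":[0,0,0.088],"spin":0.48},{"offset":[0,0,0.11],"spin":0.6},{"offset":[0,0,0.132],"spin":0.72},{"offset":[0,0,0.154],"spin":0.84},{"offset":[0,0,0.176],"spin":0.96}]}}

```text
time_s: 32.18
eef_pos: [547.3, 83.9, 74.5]
ee_rot: [0.0, 0.583, 0.813, -0.0]
force: [1.8, -0.8, -3.3]
grip_width: 0.224
grip_force: 59.3
```

Emit:
{"method": "send_rows", "body": {"targets": [{"offset":[0,0,0.022],"spin":-0.12},{"offset":[0,0,0.044],"spin":-0.24},{"offset":[0,0,0.066],"spin":-0.36},{"offset":[0,0,0.088],"spin":-0.48},{"offset":[0,0,0.11],"spin":-0.6},{"offset":[0,0,0.132],"spin":-0.72},{"offset":[0,0,0.154],"spin":-0.84},{"offset":[0,0,0.176],"spin":-0.96}]}}

```text
time_s: 32.85
eef_pos: [547.3, 84.0, 76.6]
ee_rot: [0.0, 0.895, 0.447, 0.0]
force: [0.1, -0.1, 0.8]
grip_width: 0.226
grip_force: 59.9
```

Emit:
{"method": "send_rows", "body": {"targets": [{"offset":[0,0,0.022],"spin":0.12},{"offset":[0,0,0.044],"spin":0.24},{"offset":[0,0,0.066],"spin":0.36},{"offset":[0,0,0.088],"spin":0.48},{"offset":[0,0,0.11],"spin":0.6},{"offset":[0,0,0.132],"spin":0.64},{"offset":[0,0,0.154],"spin":0.64},{"offset":[0,0,0.176],"spin":0.64}]}}

```text
time_s: 33.52
eef_pos: [547.3, 84.0, 78.4]
ee_rot: [0.0, 0.707, 0.707, -0.0]
force: [0.0, 0.2, -0.3]
grip_width: 0.226
grip_force: 59.8
```

```bash
python3 -c "
from h import *
tool()"
```

```text
t 33.52 tcp [547.3  84.   78.4] yawy -0.001 q6 -0.06 F [ 0.   0.2 -0.3] T [-0.05  0.01  0.03] w 0.226 gf 59.8
```

Emit:
{"method": "send_rows", "body": {"targets": [{"offset":[0,0,0.1],"spin":0},{"offset":[0,0,0.3],"spin":0},{"offset":[0,0,0.6],"spin":0},{"offset":[0,0,1.2],"spin":0},{"offset":[0,0,3],"spin":0},{"offset":[0,0,6],"spin":0},{"offset":[0,0,8],"spin":0},{"offset":[0,0,8],"spin":0}]}}

```text
time_s: 34.18
eef_pos: [549.2, 83.9, 163.3]
ee_rot: [0.003, 0.707, 0.707, 0.003]
force: [0.9, 0.2, 0.1]
grip_width: 0.226
grip_force: 59.8
```

Emit:
{"method": "send_rows", "body": {"targets": [{"offset":[-0.5,-4,0],"spin":0},{"offset":[-1,-8,0],"spin":0},{"offset":[-1.5,-12,0],"spin":0},{"offset":[-2,-16,0],"spin":0},{"offset":[-2.5,-20,0],"spin":0},{"offset":[-3,-24,0],"spin":0},{"offset":[-3.5,-28,0],"spin":0},{"offset":[-4,-32,0],"spin":0}]}}

```text
time_s: 34.85
eef_pos: [506.5, -237.8, 158.4]
ee_rot: [-0.0, 0.707, 0.707, 0.0]
force: [1.0, 0.7, 0.2]
grip_width: 0.224
grip_force: 59.8
```

Emit:
{"method": "send_rows", "body": {"targets": [{"offset":[-0.4,-2.4,-1],"spin":0},{"offset":[-0.4,-2.4,-4],"spin":0},{"offset":[-0.4,-2.4,-7],"spin":0},{"offset":[-0.4,-2.4,-9],"spin":0},{"offset":[-0.4,-2.4,-10.5],"spin":0},{"offset":[-0.4,-2.4,-11.3],"spin":0},{"offset":[-0.4,-2.4,-11.5],"spin":0},{"offset":[-0.4,-2.4,-11.5],"spin":0}]}}

```text
time_s: 35.52
eef_pos: [503.3, -260.0, 43.5]
ee_rot: [-0.0, 0.707, 0.707, -0.0]
force: [-0.3, 0.1, -0.8]
grip_width: 0.223
grip_force: 59.8
```

```bash
python3 -c "
from h import *
tool()"
```

```text
t 35.52 tcp [ 503.3 -260.    43.5] yawy 0.001 q6 -0.68 F [-0.3  0.1 -0.8] T [ 0.03  0.03 -0.  ] w 0.223 gf 59.8
```

Emit:
{"method": "send_rows", "body": {"targets": [{"offset":[0,0,-0.15],"spin":0},{"offset":[0,0,-0.3],"spin":0},{"offset":[0,0,-0.45],"spin":0},{"offset":[0,0,-0.6],"spin":0},{"offset":[0,0,-0.7],"spin":0},{"offset":[0,0,-0.7],"spin":0}]}}

```text
time_s: 36.02
eef_pos: [503.4, -260.1, 36.7]
ee_rot: [0.0, 0.707, 0.707, 0.0]
force: [-0.3, 0.1, 1.5]
grip_width: 0.222
grip_force: 60.0
```

Emit:
{"method": "send_rows", "body": {"targets": [{"offset":[0,0,-0.05],"spin":0},{"offset":[0,0,-0.05],"spin":0}]}}

```text
time_s: 36.18
eef_pos: [503.4, -260.1, 36.6]
ee_rot: [0.0, 0.707, 0.707, -0.0]
force: [-2.8, 0.8, 7.1]
grip_width: 0.22
grip_force: 60.8
```

Emit:
{"method": "send_rows", "body": {"targets": [{"offset":[0,0,0],"spin":0},{"offset":[0,0,0],"spin":0},{"offset":[0,0,0],"spin":0},{"offset":[0,0,1],"spin":0},{"offset":[0,0,4],"spin":0},{"offset":[0,0,8],"spin":0},{"offset":[0,0,12],"spin":0},{"offset":[0,0,16],"spin":0}], "grip": 0.6}}

```text
time_s: 36.85
eef_pos: [502.9, -259.7, 198.6]
ee_rot: [0.0, 0.707, 0.707, 0.0]
force: [0.1, -0.8, -0.1]
grip_width: 0.602
grip_force: 0.0
```

Run:
```python
from h import *
tool()
c=cap()
cv2.imwrite('pics/s7.png',cv2.resize(c["side"][0][120:384,80:440,::-1],None,fx=2.2,fy=2.2,interpolation=2))
for n in c:
    P,C=cloud(n,*c[n]);z=P[:,2]
    m=(z>15)&(z<25)&(P[:,1]>160)&(P[:,1]<300)&(P[:,0]>380)&(P[:,0]<720)&(C[:,0]-C[:,2]>25)&(C[:,0]<150)
    q=P[m][:,:2]
    if len(q)<20: print(n,len(q)); continue
    lab=q[abs(q[:,1]-np.median(q[:,1]))<25]
    print(n,rect(lab),len(q),len(lab), ctrl.place_of(n,"bar_mid")[:2])
# block top height
p,d=c["top"];P,C=cloud("top",p,d);m=(abs(P[:,0]-550)<20)&(P[:,1]>-80)&(P[:,1]<105);print("block z pct",np.percentile(P[m][:,2],[10,50,90]).round(1))
```

```text
t 36.85 tcp [ 502.9 -259.7  198.6] yawy 0.001 q6 -0.68 F [ 0.1 -0.8 -0.1] T [-0.01 -0.03  0.02] w 0.602 gf 0.0
top [506.7 265.9 253.9  21.2   5.2] 606 582 [{'uv': [175.3, 238.2], 'conf': 0.83}]
side [505.6 261.2 251.9  24.1   5.1] 591 591 [{'uv': [356.3, 341.2], 'conf': 0.68}, {'uv': [138.7, 193.2], 'conf': 0.61}]
block z pct [31.1 43.5 48.2]
```

View pics/s7.png

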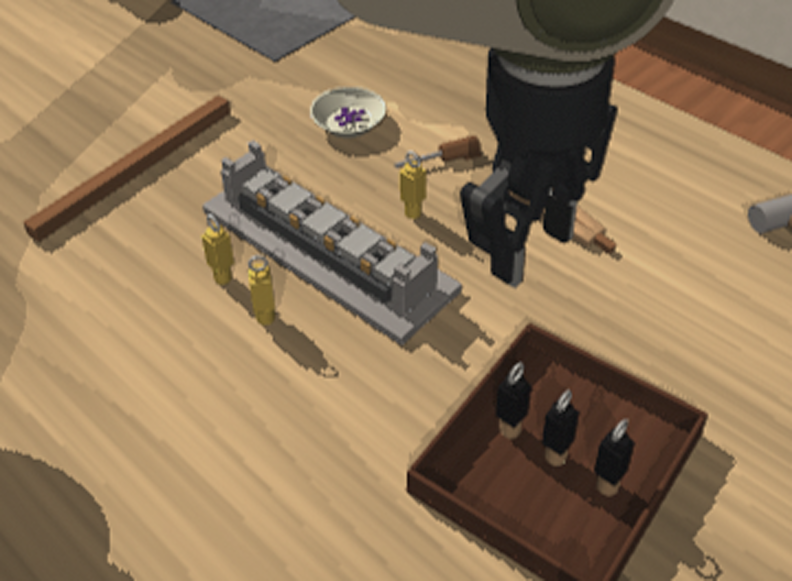

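All three sticks stand in the tray. The bar has been knocked aside, so I measure it again without the clipping.

Run:
```python
from h import *
c=cap()
for n in c:
    P,C=cloud(n,*c[n]);z=P[:,2]
    m=(z>15)&(z<25)&(P[:,1]>160)&(P[:,1]<320)&(P[:,0]>300)&(P[:,0]<720)&(C[:,0]-C[:,2]>25)&(C[:,0]<150)
    q=P[m];q=q[abs(q[:,1]-np.median(q[:,1]))<30];print(n,rect(q),rect(q[q[:,2]>18]),len(q),"mean",q[q[:,2]>18].mean(0).round(1))
```

```text
top [494.5 264.8 278.1  21.5   5.3] [494.5 264.6 278.1  20.7   5.4] 653 mean [493.6 264.4  21. ]
side [491.9 260.1 279.2  24.1   4.8] [492.4 259.7 278.2  21.8   5.1] 680 mean [479.9 258.4  19.4]
```

Emit:
{"method": "send_rows", "body": {"targets": [{"offset":[0,4,0],"spin":0.12},{"offset":[0,8,0],"spin":0.24},{"offset":[0,12,0],"spin":0.36},{"offset":[0,16,0],"spin":0.48},{"offset":[0,20,0],"spin":0.6},{"offset":[0,24,0],"spin":0.72},{"offset":[0,28,0],"spin":0.84},{"offset":[0,32,0],"spin":0.96}]}}

```text
time_s: 37.82
eef_pos: [502.3, 61.9, 194.8]
ee_rot: [-0.001, 0.297, 0.955, -0.0]
force: [0.9, 0.2, 0.2]
grip_width: 0.599
grip_force: 0.0
```

Emit:
{"method": "send_rows", "body": {"targets": [{"offset":[-0.3,4,0],"spin":0.12},{"offset":[-0.5,8,0],"spin":0.24},{"offset":[-0.8,12,0],"spin":0.36},{"offset":[-0.96,16,-1],"spin":0.48},{"offset":[-0.96,20.2,-3],"spin":0.6},{"offset":[-0.96,20.2,-6],"spin":0.7},{"offset":[-0.96,20.2,-10],"spin":0.7},{"offset":[-0.96,20.2,-13],"spin":0.7}]}}

```text
time_s: 38.48
eef_pos: [491.7, 262.4, 62.0]
ee_rot: [-0.002, -0.046, 0.999, -0.001]
force: [0.7, -0.4, -1.1]
grip_width: 0.597
grip_force: 0.0
```

Run:
```python
from h import *
tool()
p,d=ctrl.capture('side');cv2.imwrite('pics/s8.png',cv2.resize(p[100:280,60:300,::-1],None,fx=3,fy=3,interpolation=2))
```

```text
t 38.48 tcp [491.7 262.4  62. ] yawy 1.663 q6 -1.38 F [ 0.7 -0.4 -1.1] T [-0.07  0.01  0.02] w 0.597 gf 0.0
```

View pics/s8.png

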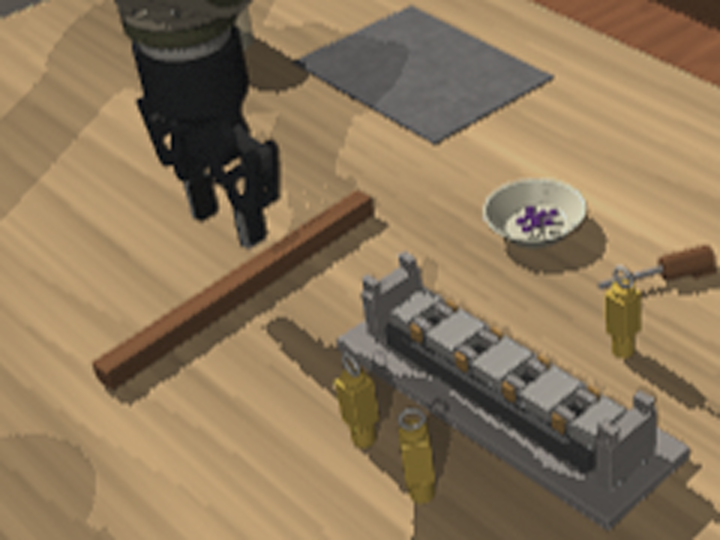

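The gripper stands astride the bar's middle. I lower it and take the grip.

Emit:
{"method": "send_rows", "body": {"targets": [{"offset":[0,0,0],"spin":0},{"offset":[0,0,-2],"spin":0},{"offset":[0,0,-4],"spin":0},{"offset":[0,0,-5],"spin":0},{"offset":[0,0,-5.5],"spin":0},{"offset":[0,0,-5.8],"spin":0},{"offset":[0,0,-5.8],"spin":0},{"offset":[0,0,-5.8],"spin":0}]}}

```text
time_s: 39.2
eef_pos: [494.2, 262.2, 9.0]
ee_rot: [0.001, -0.045, 0.999, 0.0]
force: [0.8, -0.1, -0.3]
grip_width: 0.602
grip_force: 0.0
```

```bash
python3 -c "
from h import *
tool()"
```

```text
t 39.2 tcp [494.2 262.2   9. ] yawy 1.661 q6 -1.38 F [ 0.8 -0.1 -0.3] T [-0.    0.03  0.03] w 0.602 gf 0.0
```

Emit:
{"method": "send_rows", "body": {"targets": [{"offset":[0,0,0],"spin":0},{"offset":[0,0,0],"spin":0},{"offset":[0,0,0],"spin":0},{"offset":[0,0,0],"spin":0},{"offset":[0,0,0],"spin":0},{"offset":[0,0,0],"spin":0}], "grip": 0.0, "squeeze": 60}}

```text
time_s: 39.7
eef_pos: [494.1, 262.2, 8.8]
ee_rot: [0.001, -0.045, 0.999, 0.0]
force: [-2.0, -1.2, 6.3]
grip_width: 0.209
grip_force: 59.8
```

```bash
python3 -c "
from h import *
tool()"
```

```text
t 39.7 tcp [494.1 262.2   8.8] yawy 1.661 q6 -1.38 F [-2.  -1.2  6.3] T [-0.08  0.25  0.07] w 0.209 gf 59.8
```

Emit:
{"method": "send_rows", "body": {"targets": [{"offset":[0,0,1],"spin":0},{"offset":[0,0,3],"spin":0},{"offset":[0,0,6],"spin":0},{"offset":[0,0,9],"spin":0},{"offset":[0,0,12],"spin":0},{"offset":[0,0,15],"spin":0},{"offset":[0,0,16],"spin":0},{"offset":[0,0,16],"spin":0}]}}

```text
time_s: 40.37
eef_pos: [494.6, 262.3, 170.8]
ee_rot: [0.003, -0.045, 0.999, 0.001]
force: [0.8, 0.1, -1.4]
grip_width: 0.212
grip_force: 59.0
```

Emit:
{"method": "send_rows", "body": {"targets": [{"offset":[0.4,-2,0],"spin":-0.1},{"offset":[0.8,-4,0],"spin":-0.2},{"offset":[1.2,-6,0],"spin":-0.3},{"offset":[1.6,-8,0],"spin":-0.4},{"offset":[2,-10,0],"spin":-0.5},{"offset":[2.4,-12,0],"spin":-0.6},{"offset":[2.8,-14,0],"spin":-0.7},{"offset":[3.2,-16,0],"spin":-0.8}]}}

```text
time_s: 41.03
eef_pos: [524.9, 101.0, 166.1]
ee_rot: [-0.002, 0.35, 0.937, -0.001]
force: [0.5, 0.1, -1.4]
grip_width: 0.214
grip_force: 59.0
```

Emit:
{"method": "send_rows", "body": {"targets": [{"offset":[0.5,-2,0],"spin":-0.12},{"offset":[1,-4,0],"spin":-0.24},{"offset":[1.5,-6,0],"spin":-0.36},{"offset":[2,-8,0],"spin":-0.48},{"offset":[2.37,-8.92,0],"spin":-0.6},{"offset":[2.37,-8.92,0],"spin":-0.72},{"offset":[2.37,-8.92,0],"spin":-0.824},{"offset":[2.37,-8.92,0],"spin":-0.824}]}}

```text
time_s: 41.7
eef_pos: [548.6, 12.7, 166.1]
ee_rot: [-0.001, 0.695, 0.719, -0.001]
force: [0.8, -0.5, -2.1]
grip_width: 0.214
grip_force: 59.0
```

Emit:
{"method": "send_rows", "body": {"targets": [{"offset":[0,0,-1],"spin":0},{"offset":[0,0,-3],"spin":0},{"offset":[0,0,-5],"spin":0},{"offset":[0,0,-6],"spin":0},{"offset":[0,0,-6],"spin":0},{"offset":[0,0,-6],"spin":0}]}}

```text
time_s: 42.2
eef_pos: [549.2, 12.9, 107.6]
ee_rot: [-0.0, 0.693, 0.721, -0.0]
force: [-0.0, 0.8, -1.1]
grip_width: 0.213
grip_force: 59.0
```

Run:
```python
from h import *
tool()
c=cap()
cv2.imwrite('pics/s9.png',cv2.resize(c["side"][0][100:300,100:360,::-1],None,fx=3,fy=3,interpolation=2))
for n in c:
    P,C=cloud(n,*c[n]);z=P[:,2]
    m=(z>100)&(z<130)&(abs(P[:,1]-13)<170)&(abs(P[:,0]-550)<30)&(C[:,0]-C[:,2]>22)&(C[:,0]<160)
    q=P[m];print(n,rect(q),len(q))
    for lo,hi in((-200,-30),(60,200)):
        r=q[(q[:,1]>lo)&(q[:,1]<hi)];t=r[r[:,2]>np.percentile(r[:,2],50)]
        if len(r): print("  end",r[:,1].min().round(),r[:,1].max().round(),np.median(t,axis=0).round(1))
```

```text
t 42.2 tcp [549.2  12.9 107.6] yawy 0.038 q6 -0.23 F [-0.   0.8 -1.1] T [ 0.01 -0.02 -0.03] w 0.213 gf 59.0
top [550.7  16.7  20.3 279.3   2.3] 274
  end -123.0 -67.0 [555.1 -93.6 120.1]
  end 112.0 157.0 [545.8 136.8 120.4]
side [548.   12.2  43.9 280.9   7.2] 1156
  end -128.0 -30.0 [552.1 -82.  118.7]
  end 61.0 152.0 [541.1 120.3 118.4]
```

View pics/s9.png

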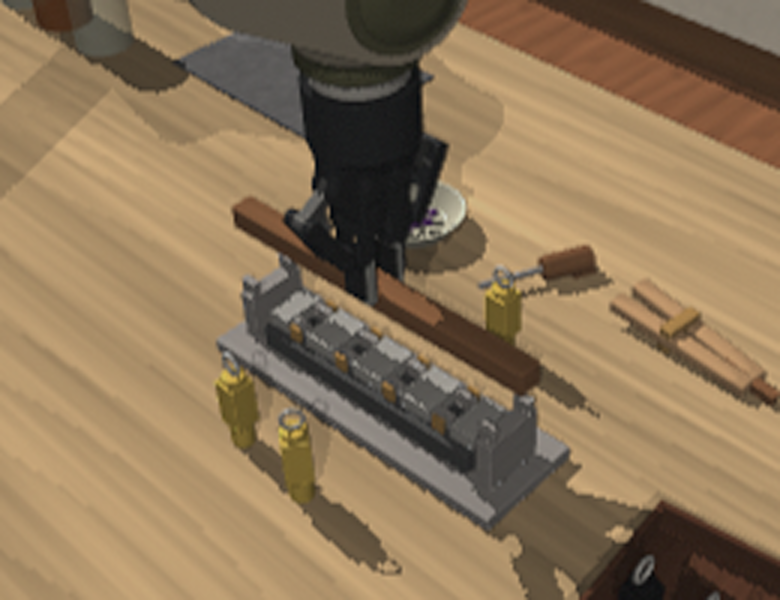

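The bar is level over both saddles and the top view puts its centre within 2 mm of the holder's. I lower it now.

Emit:
{"method": "send_rows", "body": {"targets": [{"offset":[0.05,0,-1],"spin":0},{"offset":[0.05,0,-2],"spin":0},{"offset":[0.05,0,-2.8],"spin":0},{"offset":[0.05,0,-3.4],"spin":0},{"offset":[0.05,0,-3.8],"spin":0},{"offset":[0.05,0,-4.1],"spin":0},{"offset":[0.05,0,-4.1],"spin":0}]}}

```text
time_s: 42.88
eef_pos: [549.6, 12.8, 66.3]
ee_rot: [-0.0, 0.694, 0.72, -0.0]
force: [-0.5, 0.2, -0.3]
grip_width: 0.215
grip_force: 59.0
```

Emit:
{"method": "send_rows", "body": {"targets": [{"offset":[0,0,-0.1],"spin":0},{"offset":[0,0,-0.2],"spin":0},{"offset":[0,0,-0.3],"spin":0},{"offset":[0,0,-0.3],"spin":0}]}}

```text
time_s: 43.22
eef_pos: [549.9, 12.8, 63.9]
ee_rot: [0.0, 0.694, 0.72, 0.0]
force: [0.6, -0.0, -1.3]
grip_width: 0.212
grip_force: 59.0
```

```bash
python3 -c "
from h import *
tool()"
```

```text
t 43.22 tcp [549.9  12.8  63.9] yawy 0.037 q6 -0.23 F [ 0.6 -0.  -1.3] T [-0.02 -0.03 -0.06] w 0.212 gf 59.0
```

Emit:
{"method": "send_rows", "body": {"targets": [{"offset":[0,0,-0.05],"spin":0},{"offset":[0,0,-0.1],"spin":0},{"offset":[0,0,-0.1],"spin":0}]}}

```text
time_s: 43.47
eef_pos: [549.9, 12.8, 63.7]
ee_rot: [0.0, 0.694, 0.72, 0.0]
force: [-2.4, 0.2, 7.2]
grip_width: 0.213
grip_force: 59.9
```

Emit:
{"method": "send_rows", "body": {"targets": [{"offset":[0,0,0],"spin":0},{"offset":[0,0,0],"spin":0},{"offset":[0,0,0],"spin":0},{"offset":[0,0,0],"spin":0},{"offset":[0,0,2],"spin":0},{"offset":[0,0,5],"spin":0},{"offset":[0,0,9],"spin":0},{"offset":[0,0,13],"spin":0}], "grip": 0.5}}

```text
time_s: 44.13
eef_pos: [549.3, 12.9, 194.1]
ee_rot: [-0.001, 0.694, 0.72, -0.0]
force: [0.5, 0.9, -1.0]
grip_width: 0.501
grip_force: 0.0
```

Emit:
{"method": "send_rows", "body": {"targets": [{"offset":[-4,0,2],"spin":0},{"offset":[-8,0,4],"spin":0},{"offset":[-12,0,6],"spin":0},{"offset":[-16,0,8],"spin":0},{"offset":[-18,0,10],"spin":0},{"offset":[-18,0,10],"spin":0},{"offset":[-18,0,10],"spin":0},{"offset":[-18,0,10],"spin":0}]}}

```text
time_s: 44.8
eef_pos: [370.1, 12.7, 292.5]
ee_rot: [-0.0, 0.694, 0.72, -0.0]
force: [1.1, 0.1, -0.1]
grip_width: 0.5
grip_force: 0.0
```

Run:
```python
from h import *
tool()
c=cap()
cv2.imwrite('pics/s10.png',cv2.resize(c["side"][0][120:384,100:440,::-1],None,fx=2.2,fy=2.2,interpolation=2))
for n in c:
    P,C=cloud(n,*c[n]);z=P[:,2]
    m=(z>60)&(z<85)&(abs(P[:,1]-13)<170)&(abs(P[:,0]-550)<30)&(C[:,0]-C[:,2]>22)&(C[:,0]<160)
    q=P[m];print(n,rect(q),len(q))
    for lo,hi in((-200,-30),(60,200)):
        r=q[(q[:,1]>lo)&(q[:,1]<hi)];t=r[r[:,2]>np.percentile(r[:,2],50)]
        if len(r): print("  end",np.median(t,axis=0).round(1))
```

```text
t 44.8 tcp [370.1  12.7 292.5] yawy 0.037 q6 -0.32 F [ 1.1  0.1 -0.1] T [ 0.02 -0.01  0.02] w 0.5 gf 0.0
top [551.7  16.2  20.3 276.1   2.2] 721
  end [553.5 -75.9  77.1]
  end [546.5 102.6  76.9]
side [553.3  11.4  33.4 279.6   1.5] 1253
  end [552.6 -81.4  74.3]
  end [545.3 105.4  74.4]
```

View pics/s10.png

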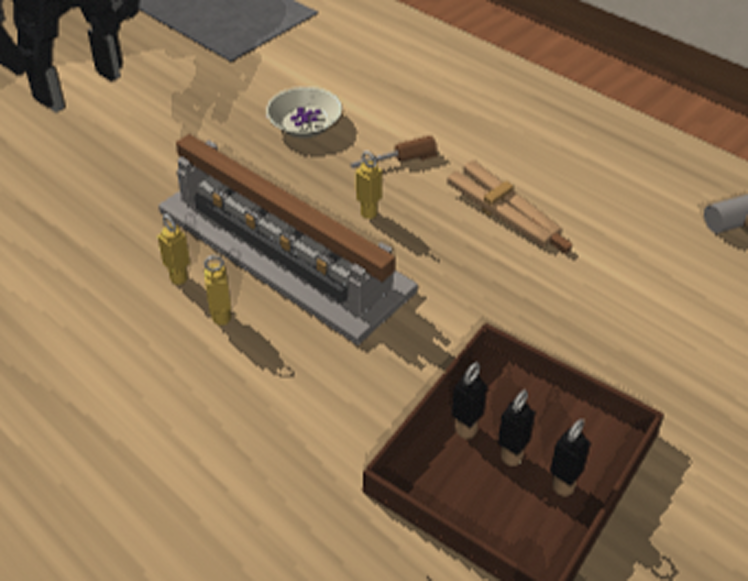

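The bar lies level in both saddles and is centred. All three sticks stand in the tray, the bystanders are where they were, and the arm is clear of everything.

```bash
python3 -c "
from rig import ctrl
print(ctrl.finish_job())"
```

```text
the job is handed in; nothing more can be done
None
```

I twisted the three sticks present out of their clips and stood them in the tray, laid the bar level and centred in both saddles, and handed the job in at about 45 s; no verdict came back.

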